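Hang a column on the rotary column tree

TASK

Turn the four-armed column tree until its free branch, the one with the empty green cradle, points along the yellow pointer on the stand's base. Then take the blue-capped column from the blue block, slide its tube into the green cradle until you feel the back of the slot, and lower it so that the collar sits fully home behind the two lips, hanging upright and let go. Be gentle with the glass: no hard pushing or knocking of the tree or its columns, and leave everything else on the bench where it is.

Things in the scene. Friction and masses are not known exactly. Their poses are not given: they have to be found in the camera images.
- rotor (a joint): angle of the tree's head about its upright axis, rad: 0 or a whole turn = free branch above the yellow pointer; grows counter-clockwise from above. No end stops; stiff bearing (0.25 N m), stays where it is left. Turn it by pushing an arm sideways, e.g. with closed fingers. Four arms at right angles: one free (green cradle), three with fixed columns in grey cradles.
- hub (a point): centre of the tree's head, on its axis, 175 mm up, level with the prong tops of all cradles. Free branch points along this frame's -x; z up. Red hub 48 mm diameter, its button 28 mm above this level. Arms: bars 12 mm wide, from 12 mm below to 12 mm above this level, 20 to 92 mm out. Cradles and hung columns lie farther out; hung caps reach 48 mm above this level.
- branch (a point): on the free branch, mid-slot, 122 mm out from the axis, level with the prong tops; -x outward, y across. Green cradle: flat fork 12 mm thick, slot 19 mm wide, open outward with flared mouth. It is clamped at an unknown setting along its arm, new each time: with the tube against the slot's back, the column axis is 0 to 30 mm farther out than this point; find it by feel.
- stand: the column tree, fixed on the bench; origin under its base on the axis, -x along the pointer. Green cradle, measured outward from the column's axis when the tube touches the slot's back: two lips, 9 mm high above the prongs, from 18 to 24 mm; flared mouth to 40 mm. The 36 mm collar lifted over the lips and lowered behind them has 3 mm of play along the branch.
- mark (a point): on top of the yellow pointer on the tree's round white base (210 mm diameter), 9 mm above the bench, 122 mm out from the axis; right below branch when the free branch faces the pointer. x axis points from here to the tree's axis. It lies roughly on the robot's side of the tree.
- cap (a point): middle of the column's blue cap, the place to grip: 24 mm diameter, 40 mm high. Column: 0.10 to 0.20 kg, 153 mm long, round about its upright z. Below this point: collar (36 mm diameter) at 20 to 28 mm, glass tube (15 mm) at 28 to 99 mm, black foot (20 mm) at 99 to 133 mm. Starts upright, foot 32 mm deep in one of the block's holes (21.5 mm).
- collar (a point): centre of the underside of the column's collar, 28 mm below cap on the column's axis; z up along the column. This face rests on the prong tops when the column hangs.
- hung0: column with orange cap already hung on the tree, clamped, 134 mm out from its axis; same shape as the blue one. Origin on its axis under its collar. Do not knock it.
- hung1: the same with a white cap, on the arm opposite the free branch, 146 mm out
- hung2: the same with a yellow cap, 126 mm out
- block: heavy fixed blue block 70 x 175 x 45 mm with three holes 55 mm apart along its y axis; origin under its centre
- vial_a: amber vial 19 mm diameter, 89 mm tall, standing in another hole of the block; origin under its foot
- vial_b: green vial, same size, in another hole; origin under its foot
- bottle: amber bottle 66 mm diameter, 150 mm tall; origin under its foot
- beaker: empty glass beaker 80 mm diameter, 95 mm tall; origin under its foot
- wrench: small open wrench 140 mm long lying along its x axis
- tipbox: orange box 120 x 85 x 60 mm; origin under its centre
- jar: white jar 60 mm diameter, 70 mm tall; origin under its foot
Mind the look-alikes: they are no part of the job. What is shaped like the part that bears cap but grey or red is not meant.

How it is judged:
By the outcome, as a careful person would: the job done as asked, in the order asked, and still so for the second after the job is handed in, with the robot touching nothing.
It also fails if it takes over 72 s, if anything falls off the work surface, if the arm or the gripper's body presses on something with over 40 N, if the wrist force passes 120 N, or if a joint passes its speed limit or range.

ROBOT

A 6-joint arm with a two-finger parallel gripper is mounted at the origin on the work surface. World frame = base frame: x ahead of the robot, y to its left, z up, the work surface at z = 0. Lengths are in m, angles in rad, forces in N, time in s.
With the tool pointing down it reaches from about 0.35 to 0.975 m from the base axis. Payload 17.4 kg.
Tool frame: the origin (TCP) lies between the finger pads; the fingertips stand 14 mm ahead of it and the grasp point (between the pads) lies 5 mm behind it; z points along the fingers, y is the line along which they close (so a half turn about z gives the same grasp; the last joint's range is limited). The gripper opens to 85 mm and grips with 20 to 120 N. Pads are 22 mm wide; open, the fingers measure 114 mm over their backs; the gripper's body (76 mm by 85 mm) begins 54 mm behind the grasp point. The pads swing forward as they close: fully open they stand 13 mm farther back than shut.
Start: joints at [1.284, 0.116, 1.442, -0, 1.584, -0.038], TCP at [0.166, 0.654, 0.218] pointing down, gripper open.
Joint ranges: [-2.83, 2.83], [-0.83, 2.19], [0.07, 2.5], [-1.14, 4.28], [0.01, 3], [-2.97, 2.97]. Speed limits (rad/s): [1.89, 1.89, 2.22, 3.14, 3.14, 3.14].

INTERFACE

Orientations are given as a rotation vector (axis times angle).
In Python, from workcell import manip, imaging, ticket gives the robot as it stands.
- The arm moves only by the tool servo_tool, never from a script. Its argument "motion" is a list of rows, each an object with "gripper": the closure, from -1 (fully open) to 1 (shut); "dp": the shift along the tool's x, y, z in m, a list of three; "spin": the turn about the tool's z in rad. A call has 1 to 20 rows; each row is the pose to reach, as a shift and turn from the pose commanded when the call began, along the tool's axes at that moment; what a row does not reach only later rows make up. A row lasts 1/12 s, in which the tool goes at most 41.7 mm and 7.16 degrees, less where a joint would pass 70% of its speed; a pose out of reach is approached as far as the arm can. A call with a gripper value outside its range is refused whole. The fingers move at their own pace and stop on an object; "force" is the grip in N (left out, the last holds). Time passes only in rows, so rows that repeat a pose let the fingers close. It gives the time, the measured TCP pose, the force, the opening and the grip force at its end, in the units of the state.
- manip.observe(): the state, without advancing time (a new reading comes with each control period).
- imaging.capture(name): name is "side" or "top" or "wrist"; returns a dict with "img" (400x640x3 uint8, blue, green, red), "mtx" (3x3 intrinsics, pixels), "extrinsics" (4x4, takes a point from camera to world coordinates). Camera axes: x right, y down, z forward; pixel columns grow to the right and rows downward; lengths in m; the calibration is good to about 2 mm. A picture is of the moment at which its call begins. There is no depth.
- ticket.finish_job(): hands the job in; it is judged then, once.
The state is a dict: "t": time; "qpos": joint angles; "qd": joint speeds; "joint_torque": joint torques, N m; "eef_pos": TCP position; "tool_rot": TCP orientation; "contact_force": force on the tool from outside, world axes, zero at the start; "ft_torque": the same for the moment, N m; "opening": finger opening in m; "finger_force": force on a finger pad.
Only numpy, scipy, OpenCV 4.12 (cv2) and the standard library are available. Lean on these libraries where they do the work, as an engineer would, in place of code of your own. Each camera call takes 0.05 s, during which the arm holds its last target. There are 200 camera calls.

## Working session

There is one attempt and no reset: what is moved stays moved. The work goes in short steps, Python scripts to look and compute and a tool call to move; the robot and the scene stay as the last step left them, time stands still between calls to the robot, and variables do not carry over. Pictures are saved under pics/ and viewed, at most 10 in all, crops included, and the job is handed in when it is done.

Besides the shell and the picture viewer there is one more tool, called after ">>>" as name([rows], argument=value, ...), one row to a line, values as JSON. servo_tool: Moves the arm, as the interface text tells. Its arguments: {"type":"object","properties":{"motion":{"type":"array","items":{"type":"object","properties":{"gripper":{"type":"number"},"dp":{"type":"array","items":{"type":"number"}},"spin":{"type":"number"}}}},"force":{"type":"number"}},"required":["motion"]}

```bash
mkdir -p pics; ls; python3 - <<'E'
from workcell import manip, imaging
import cv2,numpy as np
s=manip.observe(); print(s)
for n in("side","top"):
    c=imaging.capture(n); cv2.imwrite(f"pics/{n}0.png",c["img"]); print(n,c["mtx"].tolist(),c["extrinsics"].round(4).tolist())
    np.savez(f"{n}0.npz",**c)
E
```

```text
pics
{'t': 0.0, 'qpos': array([ 1.28420076e+00,  1.16469995e-01,  1.44226871e+00,  1.71319354e-06,
        1.58399360e+00, -3.77790246e-02]), 'qd': array([ 2.44566853e-04, -5.99557788e-04,  6.02562318e-05,  5.20851933e-04,
       -9.45055138e-04, -9.87713279e-04]), 'joint_torque': array([ 2.39144298e-03, -7.32008100e+01, -6.32480264e+01,  4.84920110e-05,
        6.73713803e-03, -3.64304435e-05]), 'eef_pos': array([0.16615966, 0.65401656, 0.21767083]), 'tool_rot': array([-3.89809547e-01, -3.11712735e+00,  1.76612687e-03]), 'contact_force': array([-0.6901131 , -0.78353309, -0.03298297]), 'ft_torque': array([-0.0409952 ,  0.01827064,  0.03080201]), 'finger_force': 0.0, 'opening': 0.08541985897659525}
side [[414.14572660391775, 0.0, 321.36444931879134], [0.0, 414.14572660391775, 199.27929895906206], [0.0, 0.0, 1.0]] [[-0.998, -0.0275, 0.0564, 0.5108], [-0.0604, 0.6651, -0.7443, 0.9277], [-0.017, -0.7462, -0.6655, 0.9479], [0.0, 0.0, 0.0, 1.0]]
top [[452.3027138465914, 0.0, 321.56210887363056], [0.0, 452.3027138465914, 193.13865110940574], [0.0, 0.0, 1.0]] [[-0.0058, -0.9875, 0.1575, 0.3183], [-0.9999, 0.0071, 0.0077, -0.0322], [-0.0087, -0.1574, -0.9875, 1.5732], [0.0, 0.0, 0.0, 1.0]]
```

View pics/side0.png

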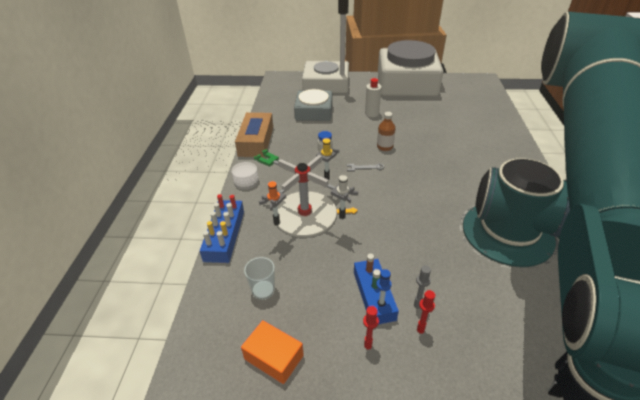

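View pics/top0.png

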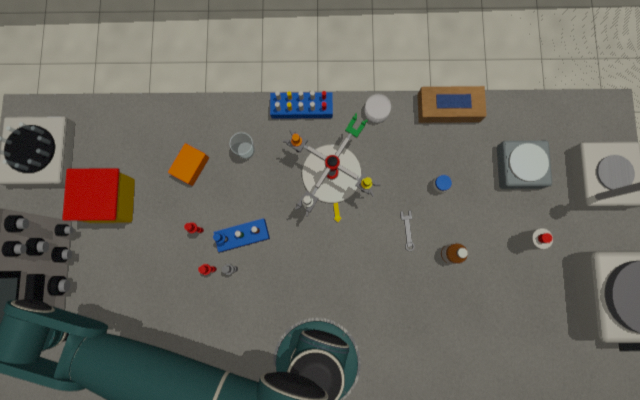

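The side view shows the tree at about (305,190), green cradle at (266,158), yellow pointer at (346,211) and the blue-capped column at (385,275). In the top view, the tree is at (331,168), green at (355,126), pointer at (338,212) and blue cap at (221,239). The free branch faces away from the robot.

```bash
cat > h.py <<'E'
import numpy as np,cv2
from workcell import manip,imaging
from scipy.spatial.transform import Rotation as R
def load(n): return dict(np.load(n))
def ray(c,p):
    d=np.linalg.inv(c["mtx"])@[p[0],p[1],1.]; E=c["extrinsics"]; return E[:3,3],E[:3,:3]@d
def plane(c,p,z):
    o,d=ray(c,p); return o+d*(z-o[2])/d[2]
def tri(*cp):
    A=np.zeros((3,3));b=np.zeros(3)
    L=[ray(c,p) for c,p in cp]
    for o,d in L:
        d=d/np.linalg.norm(d);P=np.eye(3)-np.outer(d,d);A+=P;b+=P@o
    x=np.linalg.solve(A,b)
    return x,[np.linalg.norm(np.cross(x-o,d/np.linalg.norm(d))) for o,d in L]
def proj(c,X):
    E=c["extrinsics"];q=c["mtx"]@(E[:3,:3].T@(np.asarray(X)-E[:3,3]));return q[:2]/q[2]
def blobs(c,lo,hi,box=None,amin=8):
    h=cv2.cvtColor(c["img"],cv2.COLOR_BGR2HSV);m=cv2.inRange(h,lo,hi)
    if box:
        k=np.zeros_like(m);x0,y0,x1,y1=box;k[y0:y1,x0:x1]=1;m=m*k
    n,_,st,ce=cv2.connectedComponentsWithStats(m)
    return sorted([(int(st[i][4]),ce[i].round(1).tolist(),st[i][:4].tolist()) for i in range(1,n) if st[i][4]>=amin],reverse=True),m
def tool():
    s=manip.observe();return s["eef_pos"],R.from_rotvec(s["tool_rot"])
E
python3 - <<'E'
from h import *
T=load("top0.npz");S=load("side0.npz")
hs={"blue":((100,120,60),(125,255,255)),"yellow":((20,130,100),(32,255,255)),"green":((50,120,60),(75,255,255)),"orange":((5,180,120),(18,255,255)),"red":((0,170,60),(4,255,255))}
for k,(a,b) in hs.items():
    print(k,"T",blobs(T,a,b,(180,90,400,260))[0]);print(k,"S",blobs(S,a,b,(230,130,450,330))[0])
for n,c,z in(("t",T,(290,130,380,215)),("s",S,(255,180,355,240))):
    b,m=blobs(c,(0,0,170),(180,50,255),z); print(b[:3])
for n,c,b in(("t",T,(180,95,400,255)),("s",S,(230,130,440,330))):
    pass
a=cv2.resize(T["img"][95:255,195:395],None,fx=4,fy=3.7,interpolation=cv2.INTER_CUBIC)[:592]
cv2.imwrite("pics/tc.png",a)
E
```

```text
blue T [(1172, [300.9, 106.2], [270, 93, 63, 26]), (1019, [240.3, 235.2], [213, 219, 56, 33])]
blue S [(1352, [376.3, 290.5], [355, 259, 43, 64]), (211, [234.6, 219.5], [230, 201, 12, 46]), (70, [324.4, 134.4], [319, 131, 12, 8])]
yellow T [(99, [366.4, 182.5], [361, 177, 12, 12]), (99, [336.3, 212.1], [333, 203, 8, 19]), (17, [288.6, 93.1], [287, 91, 4, 5]), (14, [288.7, 104.5], [287, 103, 4, 4])]
yellow S [(130, [326.1, 147.5], [321, 139, 11, 17]), (47, [350.7, 210.2], [345, 208, 12, 5]), (8, [338.0, 210.4], [337, 209, 3, 4])]
green T [(181, [354.9, 126.5], [346, 114, 21, 23])]
green S [(93, [268.3, 158.4], [259, 153, 18, 11])]
orange T [(645, [189.2, 162.0], [180, 144, 25, 40]), (73, [296.1, 139.2], [291, 134, 11, 12])]
orange S [(105, [265.0, 326.5], [256, 321, 22, 9]), (67, [272.8, 194.6], [268, 190, 11, 9]), (32, [271.7, 184.5], [269, 182, 7, 6])]
red T [(120, [192.3, 227.6], [184, 223, 19, 10]), (115, [332.4, 166.8], [326, 156, 13, 23]), (12, [323.6, 93.8], [323, 91, 2, 7]), (11, [323.5, 105.3], [323, 103, 2, 6])]
red S [(311, [425.9, 307.3], [418, 291, 17, 39]), (212, [370.4, 318.5], [364, 308, 14, 22]), (29, [301.7, 171.0], [296, 168, 13, 6]), (8, [231.2, 196.6], [230, 196, 4, 3])]
[(300, [328.4, 193.4], [316, 184, 27, 17]), (279, [349.9, 162.2], [340, 150, 21, 26]), (216, [344.8, 181.1], [334, 172, 23, 17])]
[(398, [288.5, 220.3], [278, 207, 24, 26]), (335, [326.4, 215.1], [315, 204, 22, 23]), (226, [292.1, 201.0], [283, 192, 17, 20])]
```

View pics/tc.png

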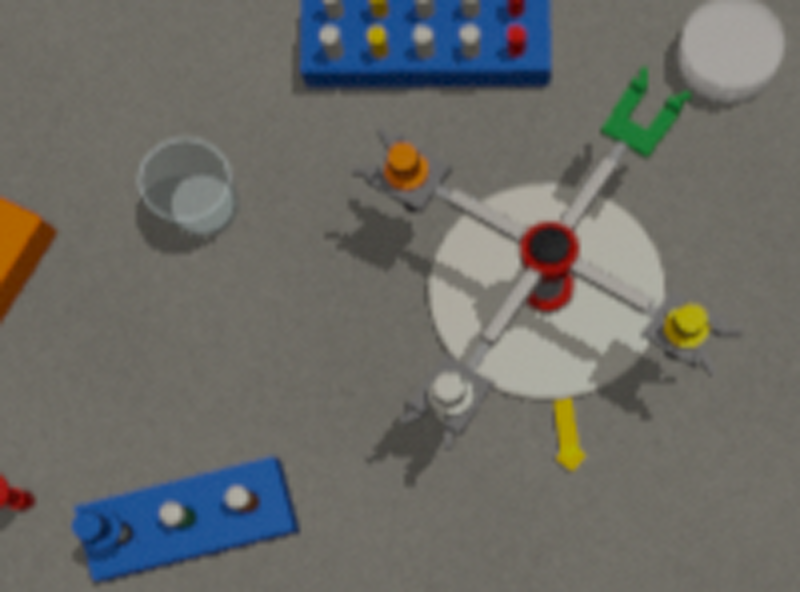

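Crop: hub button at full-frame (332.5,161.5), base disc centre (331.5,173.4), pointer from (336.5,203) to (337.8,222), and blue cap top (218,237). The vial caps lie to the right of the blue cap in the block.

```bash
python3 - <<'E'
from h import *
T=load("top0.npz");S=load("side0.npz")
t=lambda u,v:(195+u/4-.4,95+v/3.7-.4)
print("hub btn",plane(T,t(550,246),.203),"tri",tri((T,t(550,246)),(S,(303,168))))
print("disc",plane(T,t(546,290),.006))
for p in((566,400),(571,470)):print("ptr",plane(T,t(*p),.009))
print("ptr S",plane(S,(337.5,210.5),.009),plane(S,(357,211),.009))
print("green tri",tri((T,(354.9,126.5)),(S,(268.3,158.4))),plane(T,(354.9,126.5),.175),plane(S,(268.3,158.4),.175))
for n,a in(("blue",(92,525)),("or",(404,157)),("wh",(448,384)),("ye",(688,315))):
    print(n,plane(T,t(*a),.166 if n=="blue" else .223))
print("yellow tri",tri((T,(366.4,182.5)),(S,(326.1,147.5))))
print("cap tri",tri((T,t(92,525)),(S,(384,272))))
m=cv2.resize(S["img"][240:330,345:445],None,fx=6,fy=6,interpolation=cv2.INTER_CUBIC);cv2.imwrite("pics/sc.png",m)
# block corners top z=.045
for p in((77,508),(277,458),(297,528),(95,580)):print(plane(T,t(*p),.045))
E
```

```text
hub btn [ 0.637238   -0.05480044  0.203     ] tri (array([ 0.63883566, -0.05492738,  0.19320389]), [np.float64(0.0006659002733352449), np.float64(0.0006659002733353686)])
disc [ 0.64009629 -0.05410997  0.006     ]
ptr [ 0.5335535  -0.07054204  0.009     ]
ptr [ 0.46734502 -0.07415209  0.009     ]
ptr S [ 0.53364973 -0.06909658  0.009     ] [ 0.46942253 -0.06941547  0.009     ]
green tri (array([ 0.75753586, -0.12964627,  0.17090437]), [np.float64(0.0003878647943581894), np.float64(0.00038786479435805516)]) [ 0.75665815 -0.12936864  0.175     ] [ 0.75583028 -0.12391714  0.175     ]
blue [0.4085296 0.3028212 0.166    ]
or [0.70948047 0.05740573 0.223     ]
wh [0.51789666 0.02357575 0.223     ]
ye [ 0.57379963 -0.15859208  0.223     ]
yellow tri (array([ 0.57238214, -0.1605553 ,  0.19533278]), [np.float64(0.0020150480979830993), np.float64(0.0020150480979831053)])
cap tri (array([0.41093032, 0.30304857, 0.16338452]), [np.float64(0.0022671569687624034), np.float64(0.0022671569687625613)])
[0.43187641 0.34480882 0.045     ]
[0.47661759 0.17615408 0.045     ]
[0.41245764 0.15835901 0.045     ]
[0.36646021 0.32758822 0.045     ]
```

```bash
cat >> h.py <<'E'
def yaw():
    p,r=tool();y=r.apply([0,1,0]);return np.degrees(np.arctan2(y[1],y[0]))
def cmd(pos,yd):
    p,r=tool();d=r.inv().apply(np.asarray(pos)-p)
    print("dp",(d*1e3).round(1),"mm spin",np.round(np.radians((yaw()-yd+180)%360-180),3))
E
python3 -c "
from h import *
print(yaw(),tool()[1].apply([0,0,1]));cmd((.56,-.05,.40),57)"
```

```text
75.74372132296651 [-3.10305985e-04 -1.08713578e-03 -9.99999361e-01]
dp [-555.1 -585.6 -181.7] mm spin 0.327
```

>>> servo_tool([
  {"gripper":1,"dp":[-0.1,-0.1,-0.12],"spin":0.1},
  {"gripper":1,"dp":[-0.1,-0.1,-0.12],"spin":0.1},
  {"gripper":1,"dp":[-0.1,-0.1,-0.12],"spin":0.1},
  {"gripper":1,"dp":[-0.1,-0.1,-0.12],"spin":0.1},
  {"gripper":1,"dp":[-0.555,-0.586,-0.18],"spin":0.327},
  {"gripper":1,"dp":[-0.555,-0.586,-0.18],"spin":0.327},
  {"gripper":1,"dp":[-0.555,-0.586,-0.18],"spin":0.327},
  {"gripper":1,"dp":[-0.555,-0.586,-0.18],"spin":0.327},
  {"gripper":1,"dp":[-0.555,-0.586,-0.18],"spin":0.327},
  {"gripper":1,"dp":[-0.555,-0.586,-0.18],"spin":0.327},
  {"gripper":1,"dp":[-0.555,-0.586,-0.18],"spin":0.327},
  {"gripper":1,"dp":[-0.555,-0.586,-0.18],"spin":0.327},
  {"gripper":1,"dp":[-0.555,-0.586,-0.18],"spin":0.327},
  {"gripper":1,"dp":[-0.555,-0.586,-0.18],"spin":0.327},
  {"gripper":1,"dp":[-0.555,-0.586,-0.18],"spin":0.327},
  {"gripper":1,"dp":[-0.555,-0.586,-0.18],"spin":0.327},
  {"gripper":1,"dp":[-0.555,-0.586,-0.18],"spin":0.327},
  {"gripper":1,"dp":[-0.555,-0.586,-0.18],"spin":0.327},
  {"gripper":1,"dp":[-0.555,-0.586,-0.18],"spin":0.327},
  {"gripper":1,"dp":[-0.555,-0.586,-0.18],"spin":0.327},
])

```text
t: 1.77
eef_pos: [0.552, -0.0376, 0.3966]
tool_rot: [-0.893, -3.012, 0.0]
contact_force: [0.2, 0.4, -0.0]
opening: 0.0
finger_force: 0.0
```

>>> servo_tool([
  {"gripper":1,"dp":[0,0,0]},
  {"gripper":1,"dp":[0,0,0]},
  {"gripper":1,"dp":[0,0,0]},
  {"gripper":1,"dp":[0,0,0]},
  {"gripper":1,"dp":[0,0,0]},
  {"gripper":1,"dp":[0,0,0]},
])

```text
invalid input at $.motion[0]: expected keys gripper, dp, spin
```

```bash
python3 - <<'E'
from h import *
c=imaging.capture("wrist");np.savez("w1.npz",**c);cv2.imwrite("pics/w1.png",c["img"]);print(c["mtx"][0],c["extrinsics"].round(3).tolist())
s=manip.observe();print(s["t"],s["eef_pos"],yaw(),s["opening"],s["contact_force"],s["qpos"])
E
```

```text
[325.44307029   0.         317.9580772 ] [[0.543, 0.794, 0.273, 0.483], [0.84, -0.513, -0.178, 0.008], [-0.001, 0.326, -0.945, 0.552], [0.0, 0.0, 0.0, 1.0]]
1.8167 [ 0.55447846 -0.04254844  0.3957959 ] 56.81804300758633 -9.03548398160211e-05 [ 0.6229056  -4.41513226 -1.55116016] [-0.12142173 -0.13289647  1.40433824 -0.00198831  1.87099645 -1.1136709 ]
```

View pics/w1.png

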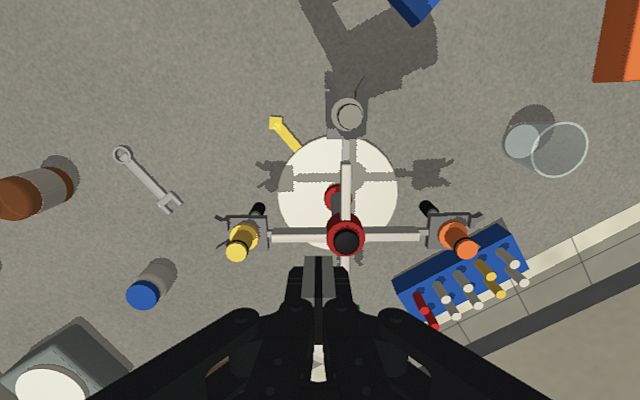

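The wrist view shows the hub button at (346,241), white cap (347,112), yellow (237,251), orange (466,248), pointer tip (272,120) and base disc centre near (338,192).

```bash
python3 - <<'E'
from h import *
W=load("w1.npz");T=load("top0.npz")
h=plane(W,(346,241),.203);print("hub",h,tri((W,(346,241)),(T,(332.1,161.1))))
H=np.array([.638,-.0545])
b,m=blobs(W,(20,90,120),(32,255,255),(255,105,310,160));print(b)
ys,xs=np.nonzero(m);P=np.array([plane(W,(x,y),.009)[:2] for x,y in zip(xs,ys)])
u=np.linalg.svd(P-P.mean(0))[2][0];print("ptr mean",P.mean(0),"axis",np.degrees(np.arctan2(u[1],u[0]))%180,"from hub",np.degrees(np.arctan2(*(P.mean(0)-h[:2])[::-1]))%360)
b,m=blobs(W,(0,0,165),(180,60,255),(270,130,402,255))
cs,_=cv2.findContours(m,cv2.RETR_EXTERNAL,cv2.CHAIN_APPROX_NONE)
for n,p in(("wh",(347,114)),("ye",(237,251)),("or",(466,248))):
    q=plane(W,p,.223)[:2]-h[:2];print(n,q,np.hypot(*q),np.degrees(np.arctan2(q[1],q[0]))%360)
# bar edges in image: arm lines
E
```

```text
hub [ 0.63840812 -0.05378717  0.203     ] (array([ 0.63741062, -0.05417758,  0.20412117]), [np.float64(0.0007630009317729921), np.float64(0.0007630009317729104)])
[(477, [283.7, 132.6], [269, 116, 33, 37])]
ptr mean [ 0.5028613  -0.07242707] axis 7.146203215929986 from hub 187.82999384323318
wh [-0.12473809  0.07507685] 0.1455888926502533 148.95727915633958
ye [-0.06489839 -0.10576875] 0.12409202119211848 238.4672372791365
or [0.07140119 0.11189906] 0.13273858118476595 57.458634672914805
```

```bash
cat >> h.py <<'E'
H=np.array([.638,-.054])
u=lambda a:np.array([np.cos(np.radians(a)),np.sin(np.radians(a))])
def pushpose(th,off,z=.183,r=.07): return np.r_[H+r*u(th)+off*u(th+90),z],th-90
E
python3 -c "
from h import *
p,y=pushpose(148,.034);print(p);cmd(np.r_[p[:2],.32],y);cmd(p,y)"
```

```text
[ 0.56061938 -0.04573929  0.183     ]
dp [-6.9  0.8 75.8] mm spin -0.021
dp [ -6.9   1.1 212.8] mm spin -0.021
```

>>> servo_tool([
  {"gripper":1,"dp":[0,0,0],"spin":0},
  {"gripper":1,"dp":[0,0,0],"spin":0},
  {"gripper":1,"dp":[0,0,0.04],"spin":0},
  {"gripper":1,"dp":[0,0,0.08],"spin":0},
  {"gripper":1,"dp":[0,0,0.08],"spin":0},
  {"gripper":1,"dp":[0,0,0.08],"spin":0},
  {"gripper":1,"dp":[0,0,0.08],"spin":0},
])

```text
t: 2.4
eef_pos: [0.5517, -0.0347, 0.3194]
tool_rot: [0.89, 3.01, 0.001]
contact_force: [-0.3, -0.2, 0.2]
opening: 0.0
finger_force: 0.0
```

```bash
python3 -c "
from h import *
p,y=pushpose(148,.034);cmd(p,y);print(tool()[0])"
```

```text
dp [-13.2  -4.6 136.4] mm spin -0.016
[ 0.55167189 -0.0346601   0.31941466]
```

>>> servo_tool([
  {"gripper":1,"dp":[-0.0132,-0.0046,0],"spin":-0.016},
  {"gripper":1,"dp":[-0.0132,-0.0046,0.03],"spin":-0.016},
  {"gripper":1,"dp":[-0.0132,-0.0046,0.06],"spin":-0.016},
  {"gripper":1,"dp":[-0.0132,-0.0046,0.09],"spin":-0.016},
  {"gripper":1,"dp":[-0.0132,-0.0046,0.115],"spin":-0.016},
  {"gripper":1,"dp":[-0.0132,-0.0046,0.13],"spin":-0.016},
  {"gripper":1,"dp":[-0.0132,-0.0046,0.1364],"spin":-0.016},
  {"gripper":1,"dp":[-0.0132,-0.0046,0.1364],"spin":-0.016},
  {"gripper":1,"dp":[-0.0132,-0.0046,0.1364],"spin":-0.016},
  {"gripper":1,"dp":[-0.0132,-0.0046,0.1364],"spin":-0.016},
])

```text
t: 3.23
eef_pos: [0.5609, -0.0465, 0.1825]
tool_rot: [0.867, 3.017, 0.001]
contact_force: [0.9, 0.3, -0.6]
opening: -0.0003
finger_force: 0.0
```

```bash
cat >> h.py <<'E'
import json
def arc(th0,th1,n,off,hold=0,r=.07,z=.183,grip=1):
    p,rr=tool();rows=[];y0=yaw()
    for th in list(np.linspace(th0,th1,n+1)[1:])+[th1]*hold:
        q,y=pushpose(th,off,z,r);d=rr.inv().apply(q-p)
        rows.append({"gripper":grip,"dp":[round(float(v),4) for v in d],"spin":round(float(np.radians((y0-y+180)%360-180)),3)})
    print(json.dumps(rows))
E
python3 -c "
from h import *
print(tool()[0],yaw(),manip.observe()['contact_force'])
p,y=pushpose(148,.02);cmd(p,y)
arc(148,100,20,.02)"
```

```text
[ 0.56092936 -0.04649708  0.18245662] 57.9305626614471 [ 0.93653383  0.27997735 -0.61073409]
dp [ 0.7 14.5 -0.5] mm spin -0.001
[{"gripper": 1, "dp": [0.0015, 0.0174, -0.0005], "spin": 0.041}, {"gripper": 1, "dp": [0.0021, 0.0204, -0.0005], "spin": 0.083}, {"gripper": 1, "dp": [0.0026, 0.0234, -0.0005], "spin": 0.124}, {"gripper": 1, "dp": [0.0031, 0.0264, -0.0005], "spin": 0.166}, {"gripper": 1, "dp": [0.0033, 0.0295, -0.0005], "spin": 0.208}, {"gripper": 1, "dp": [0.0035, 0.0325, -0.0005], "spin": 0.25}, {"gripper": 1, "dp": [0.0035, 0.0356, -0.0005], "spin": 0.292}, {"gripper": 1, "dp": [0.0034, 0.0386, -0.0005], "spin": 0.334}, {"gripper": 1, "dp": [0.0032, 0.0416, -0.0005], "spin": 0.376}, {"gripper": 1, "dp": [0.0028, 0.0447, -0.0005], "spin": 0.418}, {"gripper": 1, "dp": [0.0023, 0.0477, -0.0005], "spin": 0.46}, {"gripper": 1, "dp": [0.0017, 0.0507, -0.0005], "spin": 0.501}, {"gripper": 1, "dp": [0.001, 0.0536, -0.0005], "spin": 0.543}, {"gripper": 1, "dp": [0.0001, 0.0566, -0.0005], "spin": 0.585}, {"gripper": 1, "dp": [-0.0009, 0.0594, -0.0005], "spin": 0.627}, {"gripper": 1, "dp": [-0.002, 0.0623, -0.0005], "spin": 0.669}, {"gripper": 1, "dp": [-0.0032, 0.0651, -0.0005], "spin": 0.711}, {"gripper": 1, "dp": [-0.0045, 0.0678, -0.0005], "spin": 0.753}, {"gripper": 1, "dp": [-0.006, 0.0705, -0.0004], "spin": 0.795}, {"gripper": 1, "dp": [-0.0075, 0.0731, -0.0004], "spin": 0.837}]
```

>>> servo_tool([
  {"gripper":1,"dp":[0.0005,0.004,0],"spin":0},
  {"gripper":1,"dp":[0.0005,0.007,0],"spin":0},
  {"gripper":1,"dp":[0.001,0.01,0],"spin":0},
  {"gripper":1,"dp":[0.001,0.012,0],"spin":0},
  {"gripper":1,"dp":[0.001,0.0145,0],"spin":0},
  {"gripper":1,"dp":[0.002,0.0175,0],"spin":0.04},
  {"gripper":1,"dp":[0.002,0.0205,0],"spin":0.083},
  {"gripper":1,"dp":[0.0025,0.0235,0],"spin":0.125},
  {"gripper":1,"dp":[0.003,0.0265,0],"spin":0.166},
  {"gripper":1,"dp":[0.0035,0.0295,0],"spin":0.208},
  {"gripper":1,"dp":[0.0035,0.0325,0],"spin":0.25},
  {"gripper":1,"dp":[0.0035,0.0355,0],"spin":0.292},
  {"gripper":1,"dp":[0.0035,0.0385,0],"spin":0.334},
  {"gripper":1,"dp":[0.003,0.0415,0],"spin":0.376},
  {"gripper":1,"dp":[0.003,0.0445,0],"spin":0.418},
  {"gripper":1,"dp":[0.0025,0.0475,0],"spin":0.46},
  {"gripper":1,"dp":[0.0015,0.0505,0],"spin":0.5},
  {"gripper":1,"dp":[0.001,0.0535,0],"spin":0.543},
  {"gripper":1,"dp":[0,0.0565,0],"spin":0.585},
  {"gripper":1,"dp":[-0.001,0.0595,0],"spin":0.627},
])

```text
t: 4.9
eef_pos: [0.5927, 0.0037, 0.1801]
tool_rot: [-1.759, -2.603, 0.0]
contact_force: [-0.8, -0.6, -0.1]
opening: 0.0
finger_force: 0.0
```

```bash
python3 - <<'E'
from h import *
s=manip.observe();p=s["eef_pos"];print(p,yaw(),s["contact_force"],s["ft_torque"])
d=p[:2]-H;print(np.hypot(*d),np.degrees(np.arctan2(*d[::-1])))
T=imaging.capture("top");np.savez("t2.npz",**T)
for a,b in(((50,120,60),(75,255,255)),((20,130,100),(32,255,255)),((5,180,120),(18,255,255))):print(blobs(T,a,b,(270,95,400,255))[0])
g=blobs(T,(50,120,60),(75,255,255),(270,95,400,255))[0][0][1];q=plane(T,g,.172)[:2]-H;print("free",np.hypot(*q),np.degrees(np.arctan2(*q[::-1])))
arc(112,64,20,.0205)
E
```

```text
[0.59271566 0.00372113 0.18009827] 21.889337137320364 [-0.78029612 -0.57117481 -0.05431929] [ 0.01021445 -0.02767376 -0.0078142 ]
0.0733648391973709 128.11548206328283
[(178, [355.0, 126.4], [346, 114, 21, 23])]
[(101, [366.4, 182.6], [361, 177, 12, 12]), (55, [337.6, 214.2], [336, 203, 5, 19]), (16, [288.8, 104.8], [287, 103, 4, 5])]
[]
free 0.141930757971824 -32.32998635346076
[{"gripper": 1, "dp": [0.0002, 0.0024, -0.0029], "spin": 0.037}, {"gripper": 1, "dp": [0.0009, 0.0054, -0.0029], "spin": 0.079}, {"gripper": 1, "dp": [0.0014, 0.0084, -0.0029], "spin": 0.121}, {"gripper": 1, "dp": [0.0019, 0.0115, -0.0029], "spin": 0.163}, {"gripper": 1, "dp": [0.0022, 0.0145, -0.0029], "spin": 0.204}, {"gripper": 1, "dp": [0.0024, 0.0175, -0.0029], "spin": 0.246}, {"gripper": 1, "dp": [0.0024, 0.0206, -0.0029], "spin": 0.288}, {"gripper": 1, "dp": [0.0024, 0.0236, -0.0029], "spin": 0.33}, {"gripper": 1, "dp": [0.0022, 0.0267, -0.0029], "spin": 0.372}, {"gripper": 1, "dp": [0.0018, 0.0297, -0.0029], "spin": 0.414}, {"gripper": 1, "dp": [0.0014, 0.0328, -0.0029], "spin": 0.456}, {"gripper": 1, "dp": [0.0008, 0.0358, -0.0029], "spin": 0.498}, {"gripper": 1, "dp": [0.0001, 0.0387, -0.0029], "spin": 0.54}, {"gripper": 1, "dp": [-0.0008, 0.0417, -0.0029], "spin": 0.581}, {"gripper": 1, "dp": [-0.0017, 0.0446, -0.0029], "spin": 0.623}, {"gripper": 1, "dp": [-0.0028, 0.0474, -0.0029], "spin": 0.665}, {"gripper": 1, "dp": [-0.004, 0.0502, -0.0029], "spin": 0.707}, {"gripper": 1, "dp": [-0.0053, 0.053, -0.0029], "spin": 0.749}, {"gripper": 1, "dp": [-0.0067, 0.0557, -0.0029], "spin": 0.791}, {"gripper": 1, "dp": [-0.0082, 0.0583, -0.0029], "spin": 0.833}]
```

```bash
python3 - <<'E'
from h import *
T=load("t2.npz");c=imaging.capture("wrist");np.savez("w2.npz",**c);S=imaging.capture("side")
a=cv2.resize(T["img"][105:225,260:400],(400,343),interpolation=cv2.INTER_CUBIC)
b=cv2.resize(S["img"][120:240,235:375],(400,343),interpolation=cv2.INTER_CUBIC)
w=cv2.resize(c["img"],(400,250))
cv2.imwrite("pics/m2.png",np.vstack([np.hstack([a,b]),np.hstack([w,w*0])]))
E
```

```text
(no output)
```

View pics/m2.png

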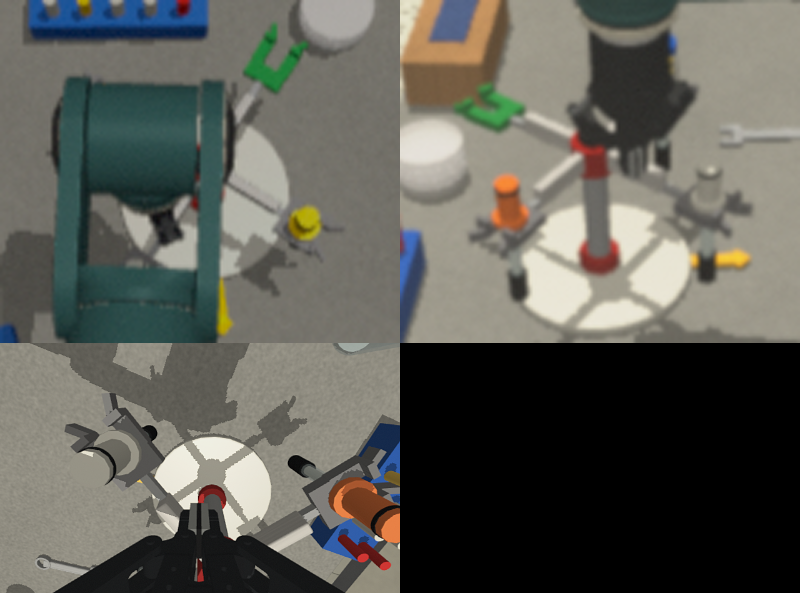

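The side crop (top right) shows the fingertips at about (640,165), just over the white arm's bar. The tree has not turned: green sits where it was. I'll check how high the tips really are.

```bash
python3 - <<'E'
from h import *
S=load("side0.npz");W=load("w2.npz");p=tool()[0]
f=lambda X:(proj(S,X)-[235,120])*[400/140,343/120]+[400,0]
for z in(.15,.166,.18,.2,.22,.25):print(z,f([p[0],p[1],z]))
for r in(20,50,92):
  for th in(148,):
    print("bar",r,f(np.r_[H+r/1e3*u(th),.187]),f(np.r_[H+r/1e3*u(th),.163]))
print("hubtop",f(np.r_[H,.203]),f(np.r_[H+.12*u(-32.3),.175]))
print("wrist tcp",proj(W,p)*[400/640,250/400]+[0,343])
E
```

```text
0.15 [634.81234861 205.88809512]
0.166 [634.4420254  194.05120534]
0.18 [634.11261695 183.5221018 ]
0.2 [633.6330867  168.19455455]
0.22 [633.14270946 152.5202973 ]
0.25 [632.38598648 128.33265256]
bar 20 [609.88017484 148.90827224] [610.73674789 166.84314764]
bar 50 [633.13583339 158.98542269] [633.7015789  176.98248865]
bar 92 [666.55512488 173.46668227] [666.69179968 191.54819995]
hubtop [593.94121028 130.12373967] [509.05063793 113.1950834 ]
wrist tcp [197.17695181 504.54770416]
```

```bash
python3 - <<'E'
from h import *
W=load("w2.npz");p,r=tool();c=imaging.capture("side")
for n,C in(("w",W),("s",c)):
    for k in(-.03,-.014,0,.014):print(n,k,proj(C,p+r.apply([0,0,k])))
w=cv2.resize(W["img"][230:350,240:380],None,fx=4,fy=4,interpolation=cv2.INTER_CUBIC)[:480,:400]
w=cv2.resize(W["img"][230:350,265:365],(400,480),interpolation=cv2.INTER_CUBIC)
s=cv2.resize(c["img"][140:200,295:345],(400,480),interpolation=cv2.INTER_CUBIC)
cv2.imwrite("pics/z.png",np.hstack([w,s]))
E
```

```text
w -0.03 [315.02767925 290.53473142]
w -0.014 [315.29053315 272.03260358]
w 0 [315.4831229  258.47632666]
w 0.014 [315.64853992 246.83272145]
s -0.03 [316.68289406 176.09798868]
s -0.014 [316.8204612  180.44602392]
s 0 [316.93883544 184.18743639]
s 0.014 [317.05539083 187.87136081]
```

View pics/z.png

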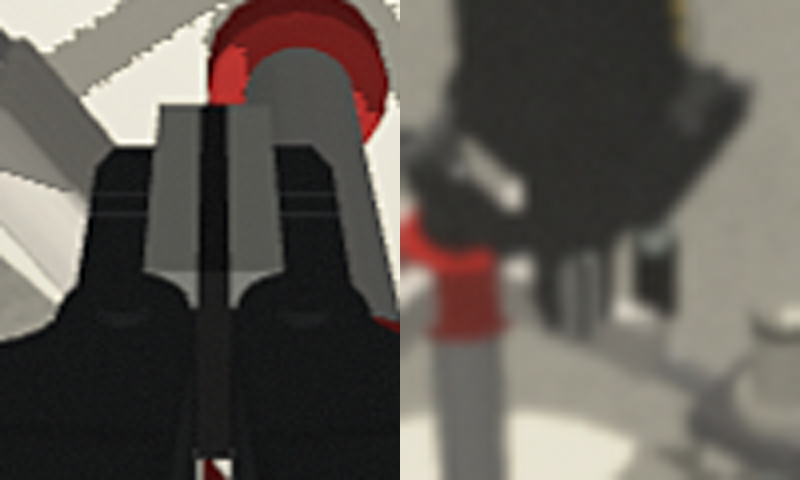

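The tip edge is at wrist y≈256 and side y≈182, so allowing for finger thickness the tips stand about 0.195 high, which is over the bar. I'll go back across with clearance and push lower.

```bash
python3 -c "
from h import *
p,y=pushpose(148,.036,.205,.066);cmd(p,y);p,y=pushpose(148,.036,.155,.066);cmd(p,y)"
```

```text
dp [-38.  -47.4 -24.9] mm spin -0.627
dp [-38.  -47.4  25.1] mm spin -0.627
```

>>> servo_tool([
  {"gripper":1,"dp":[0,0,-0.025],"spin":0},
  {"gripper":1,"dp":[0,0,-0.025],"spin":0},
  {"gripper":1,"dp":[0,0,-0.025],"spin":0},
  {"gripper":1,"dp":[-0.006,-0.007,-0.025],"spin":-0.1},
  {"gripper":1,"dp":[-0.012,-0.014,-0.025],"spin":-0.2},
  {"gripper":1,"dp":[-0.018,-0.021,-0.025],"spin":-0.3},
  {"gripper":1,"dp":[-0.024,-0.028,-0.025],"spin":-0.4},
  {"gripper":1,"dp":[-0.03,-0.035,-0.025],"spin":-0.5},
  {"gripper":1,"dp":[-0.036,-0.043,-0.025],"spin":-0.6},
  {"gripper":1,"dp":[-0.038,-0.0474,-0.025],"spin":-0.627},
  {"gripper":1,"dp":[-0.038,-0.0474,-0.025],"spin":-0.627},
  {"gripper":1,"dp":[-0.038,-0.0474,-0.015],"spin":-0.627},
  {"gripper":1,"dp":[-0.038,-0.0474,0],"spin":-0.627},
  {"gripper":1,"dp":[-0.038,-0.0474,0.012],"spin":-0.627},
  {"gripper":1,"dp":[-0.038,-0.0474,0.02],"spin":-0.627},
  {"gripper":1,"dp":[-0.038,-0.0474,0.025],"spin":-0.627},
  {"gripper":1,"dp":[-0.038,-0.0474,0.025],"spin":-0.627},
  {"gripper":1,"dp":[-0.038,-0.0474,0.025],"spin":-0.627},
])

```text
t: 6.6
eef_pos: [0.5629, -0.0494, 0.155]
tool_rot: [-0.868, -3.019, 0.0]
contact_force: [1.2, -0.5, 0.4]
opening: -0.0002
finger_force: 0.0
```

```bash
python3 - <<'E'
from h import *
s=manip.observe();print(s["t"],s["eef_pos"],yaw(),s["contact_force"],s["ft_torque"])
p,y=pushpose(148,.0205,.155,.066);cmd(p,y)
arc(148,112,15,.0205,r=.066,z=.155)
E
```

```text
6.6 [ 0.5628832  -0.04944015  0.15503315] 57.92903320997428 [ 1.20425327 -0.51507284  0.38131917] [-0.02602583 -0.01601454  0.02161328]
dp [-0.1 15.4  0. ] mm spin -0.001
[{"gripper": 1, "dp": [0.0007, 0.0182, 0.0], "spin": 0.041}, {"gripper": 1, "dp": [0.0014, 0.021, 0.0], "spin": 0.083}, {"gripper": 1, "dp": [0.002, 0.0239, 0.0], "spin": 0.124}, {"gripper": 1, "dp": [0.0024, 0.0267, 0.0], "spin": 0.166}, {"gripper": 1, "dp": [0.0027, 0.0296, 0.0], "spin": 0.208}, {"gripper": 1, "dp": [0.0029, 0.0325, 0.0], "spin": 0.25}, {"gripper": 1, "dp": [0.003, 0.0354, 0.0], "spin": 0.292}, {"gripper": 1, "dp": [0.003, 0.0383, 0.0], "spin": 0.334}, {"gripper": 1, "dp": [0.0028, 0.0412, 0.0], "spin": 0.376}, {"gripper": 1, "dp": [0.0026, 0.0441, 0.0], "spin": 0.418}, {"gripper": 1, "dp": [0.0022, 0.0469, 0.0], "spin": 0.46}, {"gripper": 1, "dp": [0.0017, 0.0498, 0.0], "spin": 0.501}, {"gripper": 1, "dp": [0.001, 0.0526, 0.0], "spin": 0.543}, {"gripper": 1, "dp": [0.0003, 0.0554, 0.0], "spin": 0.585}, {"gripper": 1, "dp": [-0.0006, 0.0581, 0.0], "spin": 0.627}]
```

>>> servo_tool([
  {"gripper":1,"dp":[0,0.003,0],"spin":0},
  {"gripper":1,"dp":[0,0.006,0],"spin":0},
  {"gripper":1,"dp":[0,0.009,0],"spin":0},
  {"gripper":1,"dp":[0,0.012,0],"spin":0},
  {"gripper":1,"dp":[0,0.0155,0],"spin":0},
  {"gripper":1,"dp":[0.0007,0.018,0],"spin":0.041},
  {"gripper":1,"dp":[0.0014,0.021,0],"spin":0.083},
  {"gripper":1,"dp":[0.002,0.024,0],"spin":0.124},
  {"gripper":1,"dp":[0.0024,0.0267,0],"spin":0.166},
  {"gripper":1,"dp":[0.0024,0.0267,0],"spin":0.166},
])

```text
t: 7.43
eef_pos: [0.5752, -0.0252, 0.1553]
tool_rot: [1.118, 2.936, -0.0]
contact_force: [-0.5, -1.1, 0.1]
opening: -0.0003
finger_force: 0.0
```

```bash
cat > g.py <<'E'
from h import *
def free():
    T=imaging.capture("top");np.savez("tl.npz",**T)
    B=blobs(T,(50,120,60),(75,255,255),(260,95,410,255))[0][:2];print(B)
    if B:
        q=plane(T,B[0][1],.172)[:2]-H;print("free",np.hypot(*q),np.degrees(np.arctan2(*q[::-1])))
    B=blobs(T,(20,130,100),(32,255,255),(290,115,410,255))[0]
    for b in B[:4]:
        q=plane(T,b[1],.21)[:2]-H;print("yel",b,np.hypot(*q),np.degrees(np.arctan2(*q[::-1]))%360)
    B=blobs(T,(5,180,120),(18,255,255),(260,95,410,255))[0]
    for b in B[:2]:
        q=plane(T,b[1],.21)[:2]-H;print("ora",b,np.hypot(*q),np.degrees(np.arctan2(*q[::-1]))%360)
s=manip.observe();print(s["t"],s["eef_pos"],yaw(),s["contact_force"],s["ft_torque"]);free()
E
python3 - <<'E'
from g import *
arc(137,89,20,.0205,r=.066,z=.155)
E
```

```text
7.4333 [ 0.57521503 -0.02520573  0.15526203] 48.31681860625575 [-0.47675034 -1.06847399  0.12811688] [ 0.02050178  0.01039309 -0.00734977]
[(180, [360.3, 130.3], [351, 117, 23, 24])]
free 0.14140577048583639 -40.93864694541363
yel (103, [362.7, 187.5], [357, 182, 12, 12]) 0.12680693227318918 227.4274180669694
yel (24, [335.2, 204.8], [333, 202, 5, 6]) 0.13878816464480556 183.6391610055397
ora (71, [299.9, 134.0], [295, 129, 11, 11]) 0.1303332522931825 49.349593046064385
[{"gripper": 1, "dp": [0.0012, 0.0042, 0.0002], "spin": 0.068}, {"gripper": 1, "dp": [0.0018, 0.007, 0.0002], "spin": 0.109}, {"gripper": 1, "dp": [0.0023, 0.0099, 0.0002], "spin": 0.151}, {"gripper": 1, "dp": [0.0026, 0.0128, 0.0002], "spin": 0.193}, {"gripper": 1, "dp": [0.0029, 0.0156, 0.0002], "spin": 0.235}, {"gripper": 1, "dp": [0.003, 0.0185, 0.0002], "spin": 0.277}, {"gripper": 1, "dp": [0.003, 0.0214, 0.0002], "spin": 0.319}, {"gripper": 1, "dp": [0.0029, 0.0243, 0.0002], "spin": 0.361}, {"gripper": 1, "dp": [0.0027, 0.0272, 0.0002], "spin": 0.403}, {"gripper": 1, "dp": [0.0023, 0.0301, 0.0002], "spin": 0.445}, {"gripper": 1, "dp": [0.0019, 0.0329, 0.0002], "spin": 0.486}, {"gripper": 1, "dp": [0.0013, 0.0358, 0.0002], "spin": 0.528}, {"gripper": 1, "dp": [0.0006, 0.0386, 0.0002], "spin": 0.57}, {"gripper": 1, "dp": [-0.0003, 0.0413, 0.0002], "spin": 0.612}, {"gripper": 1, "dp": [-0.0012, 0.0441, 0.0002], "spin": 0.654}, {"gripper": 1, "dp": [-0.0023, 0.0468, 0.0002], "spin": 0.696}, {"gripper": 1, "dp": [-0.0034, 0.0494, 0.0002], "spin": 0.738}, {"gripper": 1, "dp": [-0.0047, 0.052, 0.0002], "spin": 0.78}, {"gripper": 1, "dp": [-0.0061, 0.0546, 0.0002], "spin": 0.822}, {"gripper": 1, "dp": [-0.0076, 0.057, 0.0002], "spin": 0.863}]
```

The tree turns with the finger, with forces near 1 N. I'll carry on.

>>> servo_tool([
  {"gripper":1,"dp":[0.0012,0.004,0],"spin":0.068},
  {"gripper":1,"dp":[0.0018,0.007,0],"spin":0.109},
  {"gripper":1,"dp":[0.0023,0.01,0],"spin":0.151},
  {"gripper":1,"dp":[0.0026,0.013,0],"spin":0.193},
  {"gripper":1,"dp":[0.003,0.0156,0],"spin":0.235},
  {"gripper":1,"dp":[0.003,0.0185,0],"spin":0.277},
  {"gripper":1,"dp":[0.003,0.0214,0],"spin":0.319},
  {"gripper":1,"dp":[0.003,0.0243,0],"spin":0.361},
  {"gripper":1,"dp":[0.0027,0.0272,0],"spin":0.403},
  {"gripper":1,"dp":[0.0023,0.03,0],"spin":0.445},
  {"gripper":1,"dp":[0.002,0.033,0],"spin":0.486},
  {"gripper":1,"dp":[0.0013,0.0358,0],"spin":0.528},
  {"gripper":1,"dp":[0.0006,0.0386,0],"spin":0.57},
  {"gripper":1,"dp":[-0.0003,0.0413,0],"spin":0.612},
  {"gripper":1,"dp":[-0.0012,0.044,0],"spin":0.654},
  {"gripper":1,"dp":[-0.0023,0.0468,0],"spin":0.696},
  {"gripper":1,"dp":[-0.0034,0.0494,0],"spin":0.738},
  {"gripper":1,"dp":[-0.0047,0.052,0],"spin":0.78},
  {"gripper":1,"dp":[-0.006,0.0546,0],"spin":0.822},
  {"gripper":1,"dp":[-0.0076,0.057,0],"spin":0.863},
])

```text
t: 9.15
eef_pos: [0.6183, 0.0124, 0.155]
tool_rot: [-2.24, -2.2, 0.0]
contact_force: [-5.0, 3.4, -0.1]
opening: -0.0002
finger_force: 1.9
```

```bash
python3 - <<'E'
from g import *
arc(89,43,20,.0205,r=.066,z=.155)
E
```

```text
9.15 [0.61825566 0.01241217 0.15501616] -1.030694996311542 [-4.97715131  3.36233196 -0.06651806] [0.43460019 0.60646158 0.08997321]
[(181, [375.9, 161.3], [368, 154, 21, 15])]
free 0.1401721215974878 -88.09111130369921
yel (119, [336.3, 209.3], [334, 197, 7, 25]) 0.152771298719703 184.50511346176236
ora (67, [330.5, 119.6], [326, 115, 10, 11]) 0.13078766619508403 1.3408647676304548
[{"gripper": 1, "dp": [0.0008, 0.0026, 0.0], "spin": 0.036}, {"gripper": 1, "dp": [0.0015, 0.0053, -0.0], "spin": 0.077}, {"gripper": 1, "dp": [0.002, 0.008, -0.0], "spin": 0.117}, {"gripper": 1, "dp": [0.0025, 0.0107, -0.0], "spin": 0.157}, {"gripper": 1, "dp": [0.0028, 0.0135, -0.0], "spin": 0.197}, {"gripper": 1, "dp": [0.0031, 0.0162, -0.0], "spin": 0.237}, {"gripper": 1, "dp": [0.0032, 0.019, -0.0], "spin": 0.277}, {"gripper": 1, "dp": [0.0032, 0.0218, -0.0], "spin": 0.317}, {"gripper": 1, "dp": [0.0031, 0.0246, -0.0], "spin": 0.358}, {"gripper": 1, "dp": [0.0029, 0.0273, -0.0], "spin": 0.398}, {"gripper": 1, "dp": [0.0025, 0.0301, -0.0], "spin": 0.438}, {"gripper": 1, "dp": [0.0021, 0.0328, -0.0], "spin": 0.478}, {"gripper": 1, "dp": [0.0016, 0.0355, -0.0], "spin": 0.518}, {"gripper": 1, "dp": [0.0009, 0.0382, -0.0], "spin": 0.558}, {"gripper": 1, "dp": [0.0002, 0.0409, -0.0], "spin": 0.598}, {"gripper": 1, "dp": [-0.0007, 0.0435, -0.0], "spin": 0.639}, {"gripper": 1, "dp": [-0.0017, 0.0461, -0.0], "spin": 0.679}, {"gripper": 1, "dp": [-0.0027, 0.0487, -0.0], "spin": 0.719}, {"gripper": 1, "dp": [-0.0039, 0.0512, -0.0], "spin": 0.759}, {"gripper": 1, "dp": [-0.0052, 0.0537, -0.0], "spin": 0.799}]
```

>>> servo_tool([
  {"gripper":1,"dp":[0.0008,0.0026,0],"spin":0.036},
  {"gripper":1,"dp":[0.0015,0.0053,0],"spin":0.077},
  {"gripper":1,"dp":[0.002,0.008,0],"spin":0.117},
  {"gripper":1,"dp":[0.0025,0.0107,0],"spin":0.157},
  {"gripper":1,"dp":[0.0028,0.0135,0],"spin":0.197},
  {"gripper":1,"dp":[0.003,0.0162,0],"spin":0.237},
  {"gripper":1,"dp":[0.0032,0.019,0],"spin":0.277},
  {"gripper":1,"dp":[0.0032,0.0218,0],"spin":0.317},
  {"gripper":1,"dp":[0.003,0.0246,0],"spin":0.358},
  {"gripper":1,"dp":[0.0029,0.0273,0],"spin":0.398},
  {"gripper":1,"dp":[0.0025,0.03,0],"spin":0.438},
  {"gripper":1,"dp":[0.002,0.0328,0],"spin":0.478},
  {"gripper":1,"dp":[0.0016,0.0355,0],"spin":0.518},
  {"gripper":1,"dp":[0.001,0.0382,0],"spin":0.558},
  {"gripper":1,"dp":[0.0002,0.041,0],"spin":0.598},
  {"gripper":1,"dp":[-0.0007,0.0435,0],"spin":0.639},
  {"gripper":1,"dp":[-0.0017,0.046,0],"spin":0.679},
  {"gripper":1,"dp":[-0.0027,0.0487,0],"spin":0.719},
  {"gripper":1,"dp":[-0.004,0.0512,0],"spin":0.759},
  {"gripper":1,"dp":[-0.0052,0.0537,0],"spin":0.799},
])

```text
t: 10.87
eef_pos: [0.6721, 0.0063, 0.155]
tool_rot: [-2.92, -1.157, -0.0]
contact_force: [-0.7, 4.1, -1.2]
opening: -0.0004
finger_force: 2.0
```

```bash
python3 - <<'E'
from g import *
arc(43,9,16,.0205,r=.066,z=.155,hold=3)
E
```

```text
10.8667 [0.67209778 0.00629356 0.15501148] -46.75491416506756 [-0.68214075  4.07250533 -1.19423241] [0.73620305 0.15078215 0.05028673]
[(173, [364.3, 192.8], [355, 183, 23, 24])]
free 0.13964776152672334 -133.518055234627
yel (100, [336.3, 212.1], [333, 203, 8, 19]) 0.16128394631152265 184.23348057766546
ora (77, [361.3, 131.4], [356, 126, 11, 12]) 0.1303017666568459 314.7126076623962
[{"gripper": 1, "dp": [0.0007, 0.0023, -0.0], "spin": 0.038}, {"gripper": 1, "dp": [0.0013, 0.0048, -0.0], "spin": 0.075}, {"gripper": 1, "dp": [0.0018, 0.0073, -0.0], "spin": 0.112}, {"gripper": 1, "dp": [0.0023, 0.0098, -0.0], "spin": 0.149}, {"gripper": 1, "dp": [0.0026, 0.0124, -0.0], "spin": 0.186}, {"gripper": 1, "dp": [0.0029, 0.0149, -0.0], "spin": 0.223}, {"gripper": 1, "dp": [0.003, 0.0175, -0.0], "spin": 0.261}, {"gripper": 1, "dp": [0.0031, 0.02, -0.0001], "spin": 0.298}, {"gripper": 1, "dp": [0.003, 0.0226, -0.0001], "spin": 0.335}, {"gripper": 1, "dp": [0.0029, 0.0251, -0.0001], "spin": 0.372}, {"gripper": 1, "dp": [0.0027, 0.0277, -0.0001], "spin": 0.409}, {"gripper": 1, "dp": [0.0023, 0.0302, -0.0001], "spin": 0.446}, {"gripper": 1, "dp": [0.0019, 0.0328, -0.0001], "spin": 0.483}, {"gripper": 1, "dp": [0.0014, 0.0353, -0.0001], "spin": 0.52}, {"gripper": 1, "dp": [0.0008, 0.0378, -0.0001], "spin": 0.557}, {"gripper": 1, "dp": [0.0001, 0.0402, -0.0001], "spin": 0.594}, {"gripper": 1, "dp": [0.0001, 0.0402, -0.0001], "spin": 0.594}, {"gripper": 1, "dp": [0.0001, 0.0402, -0.0001], "spin": 0.594}, {"gripper": 1, "dp": [0.0001, 0.0402, -0.0001], "spin": 0.594}]
```

>>> servo_tool([
  {"gripper":1,"dp":[0.0007,0.0023,0],"spin":0.038},
  {"gripper":1,"dp":[0.0013,0.0048,0],"spin":0.075},
  {"gripper":1,"dp":[0.0018,0.0073,0],"spin":0.112},
  {"gripper":1,"dp":[0.0023,0.0098,0],"spin":0.149},
  {"gripper":1,"dp":[0.0026,0.0124,0],"spin":0.186},
  {"gripper":1,"dp":[0.0029,0.015,0],"spin":0.223},
  {"gripper":1,"dp":[0.003,0.0175,0],"spin":0.261},
  {"gripper":1,"dp":[0.003,0.02,0],"spin":0.298},
  {"gripper":1,"dp":[0.003,0.0226,0],"spin":0.335},
  {"gripper":1,"dp":[0.003,0.025,0],"spin":0.372},
  {"gripper":1,"dp":[0.0027,0.0277,0],"spin":0.409},
  {"gripper":1,"dp":[0.0023,0.0302,0],"spin":0.446},
  {"gripper":1,"dp":[0.002,0.0328,0],"spin":0.483},
  {"gripper":1,"dp":[0.0014,0.0353,0],"spin":0.52},
  {"gripper":1,"dp":[0.0008,0.0378,0],"spin":0.557},
  {"gripper":1,"dp":[0,0.04,0],"spin":0.594},
  {"gripper":1,"dp":[0,0.04,0],"spin":0.594},
  {"gripper":1,"dp":[0,0.04,0],"spin":0.594},
])

```text
t: 12.42
eef_pos: [0.6995, -0.0235, 0.1552]
tool_rot: [3.131, 0.255, 0.0]
contact_force: [-0.4, 0.1, -0.9]
opening: 0.0
finger_force: 0.0
```

```bash
python3 - <<'E'
from g import *
# proper: green free-branch direction at its top plane + hub btn in this image; estimate via 3 caps too
S=imaging.capture("side");print(blobs(S,(50,120,60),(75,255,255),(230,120,450,260))[0],blobs(S,(20,130,100),(32,255,255),(230,130,440,300))[0],blobs(S,(5,180,120),(18,255,255),(230,130,400,300))[0])
b=blobs(S,(50,120,60),(75,255,255),(230,120,450,260))[0][0][1]
T=load("tl.npz");a=blobs(T,(50,120,60),(75,255,255),(260,95,410,255))[0][0][1];print(tri((T,a),(S,b)))
cmd(np.r_[tool()[0][:2],.30],yaw())
E
```

```text
12.4167 [ 0.69946054 -0.0235332   0.15517408] -80.68634823169913 [-0.42039618  0.12085791 -0.9388407 ] [ 0.02425339 -0.01051833 -0.02732122]
[(83, [345.3, 205.2], [341, 198, 9, 19])]
free 0.14107964889263871 -163.02967476510338
ora (75, [374.0, 153.4], [369, 148, 10, 12]) 0.13212181549918883 279.1151950720936
[(143, [348.6, 169.3], [340, 163, 21, 12])] [(165, [306.0, 194.6], [301, 185, 12, 19]), (85, [346.6, 210.4], [337, 208, 20, 6])] [(65, [298.1, 144.9], [294, 140, 9, 10]), (23, [297.6, 136.1], [295, 134, 6, 5])]
(array([ 0.50292861, -0.09547539,  0.16130523]), [np.float64(0.0015420581196826468), np.float64(0.0015420581196828069)])
dp [  -0.     0.  -144.8] mm spin 0.0
```

>>> servo_tool([
  {"gripper":1,"dp":[0,-0.005,0],"spin":0},
  {"gripper":1,"dp":[0,-0.007,0],"spin":0},
  {"gripper":1,"dp":[0,-0.007,-0.03],"spin":0},
  {"gripper":1,"dp":[0,-0.007,-0.07],"spin":0},
  {"gripper":1,"dp":[0,-0.007,-0.11],"spin":0},
  {"gripper":1,"dp":[0,-0.007,-0.15],"spin":0},
  {"gripper":1,"dp":[0,-0.007,-0.2],"spin":0},
  {"gripper":1,"dp":[0,-0.007,-0.24],"spin":0},
  {"gripper":1,"dp":[0,-0.007,-0.245],"spin":0},
  {"gripper":1,"dp":[0,-0.007,-0.245],"spin":0},
])

```text
t: 13.35
eef_pos: [0.6986, -0.0162, 0.4052]
tool_rot: [3.131, 0.252, 0.01]
contact_force: [-0.5, 0.5, -0.0]
opening: -0.0
finger_force: 0.0
```

```bash
python3 - <<'E'
from g import *
cmd((.5536,-.0644,.42),97)
E
```

```text
13.35 [ 0.69858358 -0.01615006  0.40523402] -80.79668519279798 [-0.50045315  0.46394686 -0.04163894] [-0.04126201 -0.00039362  0.03208567]
[(81, [345.3, 205.1], [341, 198, 9, 19])]
free 0.14077985470753776 -162.99054733005534
ora (77, [373.9, 153.5], [369, 148, 10, 12]) 0.13175962733906077 279.00173963135205
dp [-150.7   24.4  -18.4] mm spin -3.103
```

>>> servo_tool([
  {"gripper":1,"dp":[-0.03,0.005,-0.01],"spin":-3.1},
  {"gripper":1,"dp":[-0.06,0.01,-0.01],"spin":-3.1},
  {"gripper":1,"dp":[-0.09,0.015,-0.018],"spin":-3.1},
  {"gripper":1,"dp":[-0.12,0.02,-0.018],"spin":-3.1},
  {"gripper":1,"dp":[-0.15,0.024,-0.018],"spin":-3.1},
  {"gripper":1,"dp":[-0.15,0.024,-0.018],"spin":-3.1},
  {"gripper":1,"dp":[-0.15,0.024,-0.018],"spin":-3.1},
  {"gripper":1,"dp":[-0.15,0.024,-0.018],"spin":-3.1},
  {"gripper":1,"dp":[-0.15,0.024,-0.018],"spin":-3.1},
  {"gripper":1,"dp":[-0.15,0.024,-0.018],"spin":-3.1},
  {"gripper":1,"dp":[-0.15,0.024,-0.018],"spin":-3.1},
  {"gripper":1,"dp":[-0.15,0.024,-0.018],"spin":-3.1},
  {"gripper":1,"dp":[-0.15,0.024,-0.018],"spin":-3.1},
  {"gripper":1,"dp":[-0.15,0.024,-0.018],"spin":-3.1},
  {"gripper":1,"dp":[-0.15,0.024,-0.018],"spin":-3.1},
  {"gripper":1,"dp":[-0.15,0.024,-0.018],"spin":-3.1},
  {"gripper":1,"dp":[-0.15,0.024,-0.018],"spin":-3.1},
  {"gripper":1,"dp":[-0.15,0.024,-0.018],"spin":-3.1},
  {"gripper":1,"dp":[-0.15,0.024,-0.018],"spin":-3.1},
  {"gripper":1,"dp":[-0.15,0.024,-0.018],"spin":-3.1},
])

```text
t: 15.07
eef_pos: [0.554, -0.0639, 0.4162]
tool_rot: [-0.739, -3.051, 0.0]
contact_force: [0.4, -0.3, -0.0]
opening: -0.0001
finger_force: 0.0
```

```bash
python3 - <<'E'
from g import *
cmd((.5536,-.0644,.42),97)
E
```

```text
15.0667 [ 0.55399931 -0.06388079  0.41615153] 62.77419688482237 [ 0.36956985 -0.3135742  -0.02213334] [-0.00342337 -0.00059304  0.00480113]
[(36, [341.8, 199.4], [336, 198, 11, 4])]
free 0.12048343563259106 -165.3414224060242
yel (86, [293.5, 169.5], [290, 164, 9, 12]) 0.12167129032532951 103.29990204367084
dp [ 0.1 -0.7 -3.8] mm spin -0.587
```

```bash
python3 - <<'E'
from h import *
c=imaging.capture("wrist");np.savez("w3.npz",**c);cv2.imwrite("pics/w3.png",c["img"])
for n,a,b in(("g",(50,100,50),(75,255,255)),("y",(20,90,120),(32,255,255)),("r",(0,150,60),(5,255,255)),("o",(6,150,120),(18,255,255)),("b",(100,120,60),(125,255,255))):print(n,blobs(c,a,b,None,60)[0][:5])
E
```

```text
g [(1430, [285.4, 133.2], [251, 96, 63, 67])]
y [(376, [451.9, 171.5], [441, 161, 23, 22]), (305, [434.6, 162.1], [424, 150, 30, 29]), (176, [302.3, 119.9], [288, 102, 28, 35]), (73, [482.7, 279.0], [478, 275, 10, 10]), (64, [490.2, 297.0], [486, 293, 9, 9])]
r [(628, [353.5, 218.5], [336, 200, 37, 42]), (207, [346.4, 182.9], [333, 176, 26, 21])]
o [(452, [633.1, 90.9], [609, 58, 31, 50]), (236, [270.4, 295.0], [262, 287, 18, 17]), (214, [275.1, 274.5], [262, 267, 26, 21])]
b [(3411, [464.6, 264.5], [406, 231, 112, 74]), (1129, [441.8, 11.0], [413, 0, 64, 33]), (754, [141.4, 265.0], [125, 251, 34, 29]), (61, [390.9, 279.7], [386, 275, 11, 11])]
```

View pics/w3.png

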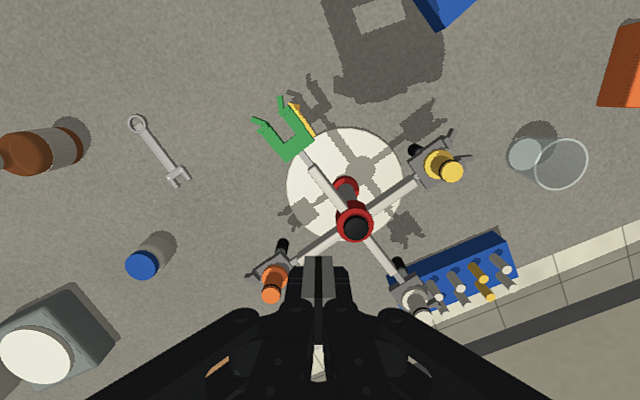

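```bash
python3 - <<'E'
from h import *
W=load("w3.npz")
ang=lambda q:np.degrees(np.arctan2(q[1],q[0]))%360
h=plane(W,(355,226),.203)[:2];y=plane(W,(452,172),.223)[:2];o=plane(W,(270.4,295.5),.223)[:2]
print("hub",h,"yel",np.hypot(*(y-h)),ang(y-h)+90,"or",np.hypot(*(o-h)),ang(o-h)-90,"line",ang(y-o)+90)
b,m=blobs(W,(50,100,50),(75,255,255),(240,80,330,180))
ys,xs=np.nonzero(m);P=np.array([plane(W,(a,c),.175)[:2] for a,c in zip(xs,ys)])
g=P.mean(0)-h;print("green",np.hypot(*g),ang(g))
# symmetric: extremes along/across
e=u(ang(g));n=np.array([-e[1],e[0]]);A=(P-h)@e;B=(P-h)@n;print("radial",A.min(),A.max(),"lat",B.min(),B.max())
b,m2=blobs(W,(20,90,120),(32,255,255),(280,95,325,145));ys,xs=np.nonzero(m2);Q=np.array([plane(W,(a,c),.009)[:2] for a,c in zip(xs,ys)])
print("ptr mean",Q.mean(0),ang(Q.mean(0)-h))
W1=load("w1.npz");_,m2=blobs(W1,(20,90,120),(32,255,255),(255,105,310,160));ys,xs=np.nonzero(m2)
Q=np.array([plane(W1,(a,c),.009)[:2] for a,c in zip(xs,ys)]);tip=max(Q.tolist(),key=lambda q:np.hypot(*(q-h)));print("tip",tip,ang(np.array(tip)-h),"axis PCA 7.15; mean",ang(Q.mean(0)-h))
big=[cv2.resize(W["img"][90:250,240:400],(480,480),interpolation=cv2.INTER_CUBIC)];cv2.imwrite("pics/g3.png",big[0])
E
```

```text
hub [ 0.63670074 -0.05449228] yel 0.12436414030107293 188.91792965093248 or 0.13545997398909787 192.74819601399048 line 190.91487934251313
green 0.1372197428327783 191.41468699818313
radial 0.10954229866124407 0.17607292474606784 lat -0.023536428273747106 0.02499879698693536
ptr mean [ 0.50411954 -0.06861507] 186.08031904160595
tip [0.46914052126666017, -0.07588827506938484] 187.27679645102734 axis PCA 7.15; mean 187.63229640253994
```

View pics/g3.png

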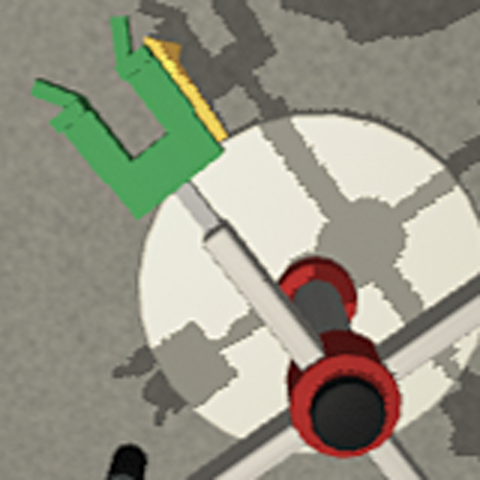

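The zoomed crop shows the green fork still a few degrees counter-clockwise of the pointer: branch about 191°, pointer about 187.4°. I'll nudge the free arm from this side by a further −3.6°.

```bash
sed -i 's/^H=np.*/H=np.array([.637,-.0543])/' h.py; python3 - <<'E'
from h import *
for th,off,z in((191,.034,.25),(191,.034,.155),(191,.0185,.155),(189.2,.0183,.155),(187.4,.0183,.155)):
    p,y=pushpose(th,off,z,.066);cmd(p,y)
E
```

```text
dp [-39.  -20.8 166.4] mm spin -0.671
dp [-39.2 -20.8 261.4] mm spin -0.671
dp [-29.6  -8.6 261.4] mm spin -0.671
dp [-27.7  -7.2 261.4] mm spin -0.639
dp [-26.1  -5.8 261.4] mm spin -0.608
```

>>> servo_tool([
  {"gripper":1,"dp":[-0.039,-0.021,0.03],"spin":-0.671},
  {"gripper":1,"dp":[-0.039,-0.021,0.06],"spin":-0.671},
  {"gripper":1,"dp":[-0.039,-0.021,0.1],"spin":-0.671},
  {"gripper":1,"dp":[-0.039,-0.021,0.13],"spin":-0.671},
  {"gripper":1,"dp":[-0.039,-0.021,0.16],"spin":-0.671},
  {"gripper":1,"dp":[-0.039,-0.021,0.166],"spin":-0.671},
  {"gripper":1,"dp":[-0.039,-0.021,0.166],"spin":-0.671},
  {"gripper":1,"dp":[-0.039,-0.021,0.166],"spin":-0.671},
  {"gripper":1,"dp":[-0.039,-0.021,0.19],"spin":-0.671},
  {"gripper":1,"dp":[-0.039,-0.021,0.215],"spin":-0.671},
  {"gripper":1,"dp":[-0.039,-0.021,0.24],"spin":-0.671},
  {"gripper":1,"dp":[-0.039,-0.021,0.255],"spin":-0.671},
  {"gripper":1,"dp":[-0.039,-0.021,0.261],"spin":-0.671},
  {"gripper":1,"dp":[-0.039,-0.021,0.261],"spin":-0.671},
  {"gripper":1,"dp":[-0.039,-0.021,0.261],"spin":-0.671},
])

```text
t: 16.42
eef_pos: [0.5794, -0.1008, 0.1586]
tool_rot: [-0.295, 3.126, -0.001]
contact_force: [0.6, -0.4, 1.1]
opening: -0.0
finger_force: 0.0
```

```bash
python3 - <<'E'
from h import *
s=manip.observe();print(s["t"],s["eef_pos"],yaw(),s["contact_force"])
for th in (191,187.4):
    p,y=pushpose(th,.0183,.155,.066);cmd(p,y)
E
```

```text
16.4167 [ 0.57944591 -0.10080748  0.15864632] 100.77859812631979 [ 0.63706253 -0.42341102  1.06948982]
dp [ 0.7 16.4  3.6] mm spin -0.004
dp [ 1.7 20.5  3.6] mm spin 0.059
```

>>> servo_tool([
  {"gripper":1,"dp":[0.001,0.004,0.0035],"spin":0},
  {"gripper":1,"dp":[0.001,0.008,0.0035],"spin":0},
  {"gripper":1,"dp":[0.001,0.011,0.0035],"spin":0},
  {"gripper":1,"dp":[0.001,0.014,0.0035],"spin":0},
  {"gripper":1,"dp":[0.001,0.0165,0.0035],"spin":0.01},
  {"gripper":1,"dp":[0.001,0.0185,0.0035],"spin":0.03},
  {"gripper":1,"dp":[0.0015,0.0205,0.0035],"spin":0.06},
  {"gripper":1,"dp":[0.0015,0.0205,0.0035],"spin":0.06},
  {"gripper":1,"dp":[0.0015,0.0205,0.0035],"spin":0.06},
  {"gripper":1,"dp":[0.0015,0.015,0.0035],"spin":0.06},
  {"gripper":1,"dp":[0.0015,0.012,0.0035],"spin":0.06},
  {"gripper":1,"dp":[0.0015,0.012,-0.03],"spin":0.06},
  {"gripper":1,"dp":[0.0015,0.012,-0.07],"spin":0.06},
  {"gripper":1,"dp":[0.0015,0.012,-0.11],"spin":0.06},
  {"gripper":1,"dp":[0.0015,0.012,-0.15],"spin":0.06},
  {"gripper":1,"dp":[0.0015,0.012,-0.19],"spin":0.06},
  {"gripper":1,"dp":[0.0015,0.012,-0.23],"spin":0.06},
  {"gripper":1,"dp":[0.0015,0.012,-0.24],"spin":0.06},
  {"gripper":1,"dp":[0.0015,0.012,-0.24],"spin":0.06},
  {"gripper":1,"dp":[0.0015,0.012,-0.24],"spin":0.06},
])

```text
t: 18.08
eef_pos: [0.5755, -0.0895, 0.3971]
tool_rot: [-0.203, 3.135, -0.0]
contact_force: [-0.1, -0.4, -0.7]
opening: 0.0
finger_force: 0.0
```

```bash
python3 - <<'E'
from h import *
W=imaging.capture("wrist");np.savez("w4.npz",**W)
print(manip.observe()["t"],tool()[0],yaw())
ang=lambda q:np.degrees(np.arctan2(q[1],q[0]))%360
for n,a,b in(("g",(50,100,50),(75,255,255)),("y",(20,90,120),(32,255,255)),("r",(0,150,60),(5,255,255)),("o",(6,150,120),(18,255,255))):print(n,blobs(W,a,b,None,60)[0][:4])
h=H
b,m=blobs(W,(50,100,50),(75,255,255),None);ys,xs=np.nonzero(m);P=np.array([plane(W,(a,c),.175)[:2] for a,c in zip(xs,ys)])
g=P.mean(0)-h;print("green",np.hypot(*g),ang(g));e=u(ang(g));n=np.array([-e[1],e[0]]);A=(P-h)@e;B=(P-h)@n;print("radial",A.min(),A.max(),"lat",B.min(),B.max())
cv2.imwrite("pics/w4.png",W["img"])
E
```

```text
18.1333 [ 0.57527929 -0.08941615  0.39595354] 97.40291624255518
g [(1679, [347.4, 104.2], [326, 66, 46, 65]), (278, [572.8, 76.7], [561, 70, 26, 14])]
y [(389, [437.9, 227.2], [426, 216, 30, 27]), (334, [453.6, 243.1], [443, 234, 22, 20])]
r [(711, [337.9, 220.2], [321, 201, 38, 44]), (177, [632.1, 104.8], [624, 99, 16, 13]), (175, [326.3, 185.1], [320, 176, 17, 25]), (102, [635.5, 7.0], [631, 0, 9, 14])]
o [(4151, [607.9, 242.3], [560, 200, 80, 86]), (327, [220.5, 233.3], [210, 224, 22, 20]), (275, [232.1, 216.2], [216, 207, 29, 26])]
green 0.14685304642408548 171.83634738182727
radial 0.10271849712983837 0.23643971937786556 lat -0.20800298430241032 0.06317024318277564
```

View pics/w4.png

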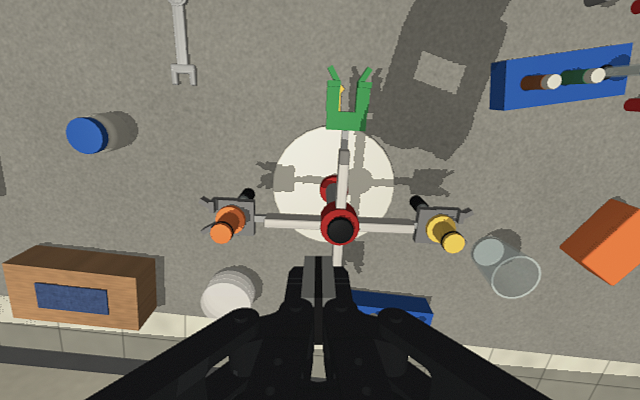

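The fork now lies over the pointer, which is visible inside the slot at (341,90). Hub button at (340,229), yellow cap (454,243), orange cap (221,233).

```bash
python3 - <<'E'
from h import *
W=load("w4.npz");T=load("top0.npz")
ang=lambda q:np.degrees(np.arctan2(q[1],q[0]))%360
h=plane(W,(340,229),.203)[:2];y=plane(W,(453.6,243.1),.223)[:2];o=plane(W,(220.5,233.3),.223)[:2];print("hub",h,"free by line",ang(y-o)+90,np.hypot(*(y-h)),np.hypot(*(o-h)))
b,m=blobs(W,(50,100,50),(75,255,255),(320,60,380,140));ys,xs=np.nonzero(m);P=np.array([plane(W,(a,c),.175)[:2] for a,c in zip(xs,ys)])
g=P.mean(0)-h;print("green",np.hypot(*g),ang(g));e=u(187.4);n=np.array([-e[1],e[0]]);A=(P-h)@e;B=(P-h)@n;print("radial",A.min(),A.max(),"lat",B.min(),B.max())
# slot edges per radius bin
for r in np.arange(.11,.19,.005):
    k=abs(A-r)<.0015
    if k.any():
        s=np.sort(B[k]);j=np.argmax(np.diff(s)) if len(s)>1 else 0;print(round(r,3),s[0].round(4),s[j].round(4),s[min(j+1,len(s)-1)].round(4),s[-1].round(4))
# cap, block etc.
b,m=blobs(T,(95,140,40),(125,255,255),(205,215,235,262));
S=load("side0.npz");i=S["img"][255:300,370:405];hs=cv2.cvtColor(i,cv2.COLOR_BGR2HSV)
print(blobs(S,(105,160,60),(125,255,255),(373,255,400,325))[0]);mm=blobs(S,(105,160,60),(125,255,255),(373,255,400,325))[1]
for r in range(258,320,3):
    x=np.nonzero(mm[r])[0]; print(r,(x.min(),x.max(),len(x)) if len(x) else "",S["img"][r,385].tolist())
E
```

```text
hub [ 0.63767    -0.05588734] free by line 184.90504002980106 0.12586925262638535 0.13330541223957315
green 0.1379676119960656 184.63739854379605
radial 0.11007202811203448 0.1770305663968989 lat -0.03181680647445202 0.01704300440374497
0.11 -0.0264 0.0088 0.01 0.01
0.115 -0.0273 0.0157 0.0168 0.0168
0.12 -0.0271 0.0146 0.0157 0.0158
0.125 -0.0268 0.0147 0.0158 0.0158
0.13 -0.0288 0.0025 0.0036 0.0159
0.135 -0.0286 -0.0151 0.0048 0.017
0.14 -0.0294 -0.016 0.0038 0.016
0.145 -0.0292 -0.0159 0.0039 0.016
0.15 -0.03 -0.0157 0.004 0.0161
0.155 -0.0318 -0.0166 0.003 0.0161
0.16 -0.0316 -0.0163 0.002 0.0151
0.165 -0.0259 -0.0184 0.0043 0.0109
0.17 -0.0299 -0.0224 0.0066 0.0131
0.175 -0.0308 -0.0255 0.0099 0.0153
[(480, [384.6, 302.9], [373, 279, 24, 43]), (98, [381.2, 269.6], [374, 260, 16, 18])]
258  [126, 138, 142]
261 (np.int64(375), np.int64(377), 3) [124, 136, 140]
264 (np.int64(374), np.int64(378), 5) [126, 138, 142]
267 (np.int64(374), np.int64(379), 6) [129, 139, 142]
270 (np.int64(381), np.int64(386), 6) [171, 100, 62]
273 (np.int64(381), np.int64(389), 9) [176, 97, 51]
276 (np.int64(382), np.int64(388), 7) [155, 86, 47]
279 (np.int64(379), np.int64(379), 1) [79, 50, 37]
282 (np.int64(377), np.int64(389), 7) [98, 58, 38]
285 (np.int64(377), np.int64(388), 7) [98, 59, 38]
288 (np.int64(379), np.int64(388), 10) [111, 63, 38]
291 (np.int64(373), np.int64(389), 10) [127, 91, 70]
294 (np.int64(373), np.int64(390), 11) [150, 109, 85]
297 (np.int64(373), np.int64(391), 12) [160, 104, 70]
300 (np.int64(373), np.int64(392), 12) [156, 94, 60]
303 (np.int64(373), np.int64(394), 14) [87, 57, 43]
306 (np.int64(377), np.int64(395), 14) [108, 61, 36]
309 (np.int64(379), np.int64(396), 18) [114, 65, 38]
312 (np.int64(379), np.int64(396), 18) [113, 63, 37]
315 (np.int64(378), np.int64(395), 17) [100, 58, 40]
318 (np.int64(381), np.int64(394), 13) [98, 56, 36]
```

```bash
python3 - <<'E'
from h import *
W=load("w4.npz")
h=np.array([.63767,-.0559])
_,m=blobs(W,(18,80,80),(35,255,255),(315,60,385,135));ys,xs=np.nonzero(m);print(len(xs),sorted(set(zip(ys.tolist(),xs.tolist()))))
for a in(185,187.4):
    print(a,[proj(W,np.r_[h+r*u(a),.009]).round(1).tolist() for r in(.105,.122,.14,.155,.17)])
print("slot ctr",[proj(W,np.r_[h+r*u(185),.175]).round(1).tolist() for r in(.13,.145,.165)])
for r in range(66,128,6):
    g=np.nonzero(blobs(W,(50,100,50),(75,255,255),(320,60,380,140))[1][r])[0];print(r,g.tolist())
T=imaging.capture("top");np.savez("t4.npz",**T)
print(blobs(T,(20,130,100),(32,255,255),(280,120,400,255))[0],blobs(T,(50,120,60),(75,255,255),(280,120,400,255))[0],blobs(T,(5,180,120),(18,255,255),(280,120,400,255))[0])
S=imaging.capture("side");np.savez("s4.npz",**S)
print(blobs(S,(20,130,100),(32,255,255),(230,130,440,300))[0],blobs(S,(50,120,60),(75,255,255),(230,120,450,260))[0],blobs(S,(5,180,120),(18,255,255),(230,130,400,300))[0])
E
```

```text
66 [(85, 340), (85, 341), (86, 340), (86, 341), (86, 342), (87, 340), (87, 341), (87, 342), (87, 343), (88, 340), (88, 341), (88, 342), (88, 343), (88, 344), (89, 340), (89, 341), (89, 342), (89, 343), (89, 344), (90, 340), (90, 341), (90, 342), (90, 343), (91, 340), (91, 341), (91, 342), (92, 340), (92, 341), (93, 340), (94, 339), (94, 340), (95, 339), (95, 340), (96, 339), (96, 340), (97, 339), (97, 340), (98, 339), (98, 340), (99, 339), (99, 340), (100, 339), (100, 340), (101, 339), (101, 340), (102, 339), (102, 340), (103, 339), (103, 340), (104, 339), (104, 340), (105, 339), (105, 340), (106, 339), (106, 340), (107, 339), (107, 340), (108, 339), (108, 340), (109, 338), (109, 339), (109, 340), (110, 338), (110, 339), (110, 340), (111, 339)]
185 [[336.7, 122.4], [337.4, 111.5], [338.1, 99.8], [338.7, 89.7], [339.4, 79.5]]
187.4 [[334.0, 122.3], [334.2, 111.4], [334.4, 99.7], [334.6, 89.6], [334.8, 79.4]]
slot ctr [[346.1, 111.9], [347.1, 97.7], [348.4, 78.2]]
66 [331, 332]
72 [330, 331, 332, 333, 334, 335, 364, 365, 366, 367, 368, 369, 370]
78 [333, 334, 335, 336, 337, 338, 360, 3
[... 866 characters left out ...]
360, 361, 362, 363, 364, 365, 366]
120 [327, 328, 329, 330, 331, 332, 333, 334, 335, 336, 337, 338, 339, 340, 341, 342, 343, 344, 345, 346, 347, 348, 349, 350, 351, 352, 353, 354, 355, 356, 357, 358, 359, 360, 361, 362, 363, 364, 365]
126 [326, 327, 328, 329, 330, 331, 332, 333, 334, 335, 336, 337, 338, 339, 340, 341, 342, 343, 344, 345, 346, 347, 348, 349, 350, 351, 352, 353, 354, 355, 356, 357, 358, 359, 360, 361, 362, 363, 364, 365]
[(100, [292.0, 165.2], [287, 159, 11, 13])] [] []
[(171, [301.3, 194.6], [296, 185, 12, 19]), (83, [346.8, 210.3], [337, 208, 20, 6])] [(146, [349.1, 172.3], [340, 167, 21, 11])] [(58, [302.3, 144.7], [298, 140, 10, 9]), (20, [302.0, 135.6], [299, 134, 6, 4])]
```

```bash
python3 - <<'E'
from h import *
for f,box,h in(("w1.npz",(255,105,310,160),[.6384,-.0538]),("top0.npz",(325,195,350,230),[.6372,-.0548])):
    W=load(f);_,m=blobs(W,(18,80,80),(35,255,255),box);ys,xs=np.nonzero(m);h=np.array(h)
    Q=np.array([plane(W,(a,c),.009)[:2] for a,c in zip(xs,ys)])-h
    e=u(187.4);n=np.array([-e[1],e[0]]);A=Q@e;B=Q@n
    print(f,A.min(),A.max())
    for r in np.arange(.1,.18,.008):
        k=abs(A-r)<.004
        if k.sum()>2: print(round(r,3),k.sum(),(B[k].min()*1e3).round(1),(B[k].max()*1e3).round(1),"ctr ang",(187.4+np.degrees((B[k].min()+B[k].max())/2/r)).round(2))
W=load("w4.npz");h=np.array([.63767,-.0559]);e=u(187.4);n=np.array([-e[1],e[0]])
for p in((340.5,110),(340.5,97),(344.5,88.5)):
    q=plane(W,p,.009)[:2]-h;print(p,q@e,q@n)
E
```

```text
w1.npz 0.10117819775296642 0.17069461658477778
0.1 15 -7.4 9.2 ctr ang 187.94
0.108 52 -7.2 9.9 ctr ang 188.12
0.116 54 -7.7 10.0 ctr ang 187.97
0.124 52 -7.2 9.7 ctr ang 187.98
0.132 54 -7.8 9.9 ctr ang 187.86
0.14 56 -7.9 9.8 ctr ang 187.77
0.148 56 -8.3 9.9 ctr ang 187.71
0.156 83 -13.6 14.3 ctr ang 187.52
0.164 53 -9.9 12.1 ctr ang 187.78
0.172 9 -2.4 4.5 ctr ang 187.76
top0.npz 0.10229355715008533 0.17252088066685808
0.108 13 -9.6 8.2 ctr ang 187.03
0.116 14 -10.5 7.7 ctr ang 186.7
0.124 12 -8.1 6.7 ctr ang 187.09
0.132 11 -9.0 8.2 ctr ang 187.22
0.14 15 -10.5 7.7 ctr ang 186.83
0.148 12 -8.0 6.7 ctr ang 187.15
0.156 17 -12.4 12.1 ctr ang 187.34
0.164 14 -12.9 11.6 ctr ang 187.17
0.172 6 -7.0 3.3 ctr ang 186.78
(340.5, 110) 0.12425634904634357 -0.0100251069071537
(340.5, 97) 0.14403762053538055 -0.009541440321349062
(344.5, 88.5) 0.15672130280426844 -0.015518030329054681
```

```bash
python3 - <<'E'
from h import *
S=load("side0.npz");T=load("top0.npz");ang=lambda q:np.degrees(np.arctan2(q[1],q[0]))%360
for n,p,z in(("green191",(348.6,169.3),.172),("green now",(349.1,172.3),.172),("or191",(298.1,144.9),.205),("or now",(302.3,144.7),.205),("ye191",(306,194.6),.205),("ye now",(301.3,194.6),.205),("or0",(272.8,194.6),.205),("ye0",(326.1,147.5),.205)):
    q=plane(S,p,z)[:2]-H;print(n,np.hypot(*q),ang(q))
for n,p in(("ye now",(292,165.2)),("ye0",(366.4,182.5)),("or191",(374,153.4)),("or0",(296.1,139.2))):
    q=plane(T,p,.215)[:2]-H;print("T",n,np.hypot(*q),ang(q))
E
```

```text
green191 0.13809075733507903 191.2018165758638
green now 0.13766725884680084 185.005318298405
or191 0.10732478630551304 283.98024355847417
or now 0.10649306085863083 276.8596525660033
ye191 0.13511886410780533 98.59522166834921
ye now 0.13432832479342335 93.13234239603705
or0 0.15448679444104976 62.737317321306136
ye0 0.11253238611622224 235.69136464393972
T ye now 0.12387390213651889 96.73674403013301
T ye0 0.1257133211656252 236.02126712924257
T or191 0.1312346685745615 279.06699368801674
T or0 0.12980217310357514 58.49013763102914
```

```bash
python3 - <<'E'
from h import *
for off,z in((-.034,.25),(-.034,.155),(-.0215,.155)):
    p,y=pushpose(185,off,z,.066);cmd(p,y)
E
```

```text
dp [ -1.7  63.4 145.5] mm spin 0.042
dp [ -1.9  63.3 240.5] mm spin 0.042
dp [ -1.4  50.8 240.5] mm spin 0.042
```

>>> servo_tool([
  {"gripper":1,"dp":[-0.002,0.04,0.02],"spin":0.042},
  {"gripper":1,"dp":[-0.002,0.063,0.05],"spin":0.042},
  {"gripper":1,"dp":[-0.002,0.063,0.09],"spin":0.042},
  {"gripper":1,"dp":[-0.002,0.063,0.12],"spin":0.042},
  {"gripper":1,"dp":[-0.002,0.063,0.145],"spin":0.042},
  {"gripper":1,"dp":[-0.002,0.063,0.17],"spin":0.042},
  {"gripper":1,"dp":[-0.002,0.063,0.2],"spin":0.042},
  {"gripper":1,"dp":[-0.002,0.063,0.225],"spin":0.042},
  {"gripper":1,"dp":[-0.002,0.063,0.24],"spin":0.042},
  {"gripper":1,"dp":[-0.002,0.063,0.24],"spin":0.042},
  {"gripper":1,"dp":[-0.002,0.058,0.24],"spin":0.042},
  {"gripper":1,"dp":[-0.002,0.055,0.24],"spin":0.042},
  {"gripper":1,"dp":[-0.002,0.053,0.24],"spin":0.042},
  {"gripper":1,"dp":[-0.002,0.052,0.24],"spin":0.042},
  {"gripper":1,"dp":[-0.002,0.052,0.24],"spin":0.042},
])

```text
t: 19.48
eef_pos: [0.5709, -0.0378, 0.1582]
tool_rot: [-0.136, 3.137, -0.0]
contact_force: [-0.6, 0.2, -0.9]
opening: -0.0001
finger_force: 0.0
```

>>> servo_tool([
  {"gripper":1,"dp":[0,-0.001,0],"spin":0},
  {"gripper":1,"dp":[0,-0.001,0],"spin":0},
])

```text
t: 19.65
eef_pos: [0.5706, -0.0385, 0.1575]
tool_rot: [-0.137, 3.138, -0.0]
contact_force: [0.2, 0.3, -0.5]
opening: 0.0
finger_force: 0.0
```

>>> servo_tool([
  {"gripper":1,"dp":[0,-0.001,0],"spin":0},
  {"gripper":1,"dp":[0,-0.001,0],"spin":0},
])

```text
t: 19.82
eef_pos: [0.5707, -0.0394, 0.1572]
tool_rot: [-0.137, 3.139, -0.0]
contact_force: [-0.3, 0.1, -0.0]
opening: -0.0002
finger_force: 0.0
```

```bash
cat > s.py <<'E'
from h import *
ang=lambda q:np.degrees(np.arctan2(q[1],q[0]))%360
s=manip.observe();print(s["t"],s["eef_pos"],s["contact_force"],s["ft_torque"],yaw())
S=imaging.capture("side")
g=blobs(S,(50,120,60),(75,255,255),(230,120,450,260))[0];y=blobs(S,(20,130,100),(32,255,255),(230,130,330,300))[0];o=blobs(S,(5,180,120),(18,255,255),(230,130,400,170))[0]
print(g,y,o)
for b,z in((g,.172),(y,.205),(o,.205)):
    if b: print(ang(plane(S,b[0][1],z)[:2]-H))
E
python3 s.py
```

```text
19.8167 [ 0.57066671 -0.03944374  0.15719804] [-0.31542217  0.08915149 -0.02109839] [ 0.00614414  0.03602682 -0.01327297] 94.9992818419563
[(152, [349.2, 172.4], [340, 167, 22, 11])] [(172, [301.4, 194.6], [296, 185, 12, 19])] [(64, [302.3, 144.6], [298, 140, 10, 10]), (19, [302.0, 135.8], [300, 134, 5, 5])]
184.7957082360004
93.24911101228115
276.85218917755753
```

Not in contact yet. I'll creep on in 1 mm steps.

>>> servo_tool([
  {"gripper":1,"dp":[0,-0.001,0],"spin":0},
  {"gripper":1,"dp":[0,-0.0015,0],"spin":0},
])

```text
t: 20.03
eef_pos: [0.5708, -0.0409, 0.1572]
tool_rot: [0.137, -3.139, 0.0]
contact_force: [0.0, -0.6, 0.5]
opening: -0.0002
finger_force: 0.0
```

>>> servo_tool([
  {"gripper":1,"dp":[0,-0.001,0],"spin":0},
  {"gripper":1,"dp":[0,-0.0015,0],"spin":0},
])

```text
t: 20.2
eef_pos: [0.5708, -0.0421, 0.1572]
tool_rot: [0.137, -3.138, -0.001]
contact_force: [-1.6, 4.6, -0.1]
opening: 0.0003
finger_force: 1.9
```

>>> servo_tool([
  {"gripper":1,"dp":[0,-0.001,0],"spin":0},
  {"gripper":1,"dp":[0,-0.0015,0],"spin":0},
])

```text
t: 20.37
eef_pos: [0.5709, -0.0438, 0.1571]
tool_rot: [0.137, -3.138, -0.001]
contact_force: [-3.1, 3.7, 2.1]
opening: -0.0001
finger_force: 2.0
```

```bash
python3 s.py
```

```text
20.3667 [ 0.5709275  -0.04378276  0.15714023] [-3.12193759  3.65565866  2.06893592] [0.57868136 0.38622473 0.0360897 ] 95.00194314964617
[(148, [348.8, 171.3], [340, 165, 21, 12])] [(167, [303.1, 194.6], [297, 185, 13, 19])] [(63, [301.0, 144.9], [297, 140, 9, 10]), (20, [300.2, 135.8], [298, 134, 6, 5])]
187.07630885262398
95.232016029654
279.1001050994457
```

All three marks now read about +2.1°, putting the branch at 187.1°, on the pointer. Retreat and go to the blue column.

```bash
python3 - <<'E'
from h import *
cmd((.48,.31,.33),95)
T=load("top0.npz")
for p in((190,227),(205,269),(226,269)):print(plane(T,p,.15))
E
```

```text
dp [  59.8  360.5 -172.8] mm spin -0.0
[0.44000589 0.39484301 0.15      ]
[0.30894024 0.3428312  0.15      ]
[0.30856251 0.27739524 0.15      ]
```

>>> servo_tool([
  {"gripper":1,"dp":[0,0.005,0],"spin":0},
  {"gripper":1,"dp":[0,0.008,-0.03],"spin":0},
  {"gripper":1,"dp":[0,0.008,-0.07],"spin":0},
  {"gripper":1,"dp":[0,0.008,-0.11],"spin":0},
  {"gripper":1,"dp":[0,0.01,-0.15],"spin":0},
  {"gripper":-0.2,"dp":[0.06,0.36,-0.173],"spin":0},
  {"gripper":-0.2,"dp":[0.06,0.36,-0.173],"spin":0},
  {"gripper":-0.2,"dp":[0.06,0.36,-0.173],"spin":0},
  {"gripper":-0.2,"dp":[0.06,0.36,-0.173],"spin":0},
  {"gripper":-0.2,"dp":[0.06,0.36,-0.173],"spin":0},
  {"gripper":-0.2,"dp":[0.06,0.36,-0.173],"spin":0},
  {"gripper":-0.2,"dp":[0.06,0.36,-0.173],"spin":0},
  {"gripper":-0.2,"dp":[0.06,0.36,-0.173],"spin":0},
  {"gripper":-0.2,"dp":[0.06,0.36,-0.173],"spin":0},
  {"gripper":-0.2,"dp":[0.06,0.36,-0.173],"spin":0},
  {"gripper":-0.2,"dp":[0.06,0.36,-0.173],"spin":0},
  {"gripper":-0.2,"dp":[0.06,0.36,-0.173],"spin":0},
  {"gripper":-0.2,"dp":[0.06,0.36,-0.173],"spin":0},
  {"gripper":-0.2,"dp":[0.06,0.36,-0.173],"spin":0},
])

```text
t: 22.0
eef_pos: [0.4803, 0.3086, 0.3303]
tool_rot: [-0.135, 3.138, -0.0]
contact_force: [0.5, 0.3, -0.5]
opening: 0.0512
finger_force: 0.0
```

```bash
python3 s.py; python3 - <<'E'
from h import *
W=imaging.capture("wrist");np.savez("w5.npz",**W);cv2.imwrite("pics/w5.png",W["img"])
s=manip.observe();print(s["eef_pos"],yaw(),s["opening"])
print("expect cap top",proj(W,[.409,.303,.166]),"collar",proj(W,[.409,.303,.122]))
hs=blobs(W,(100,120,60),(125,255,255),None,60)[0];print(hs)
E
```

```text
22.0 [0.48033628 0.3085719  0.33025612] [ 0.48450346  0.31212843 -0.45257246] [-0.02697893  0.01890691 -0.0091263 ] 94.9101083465149
[(22, [341.5, 172.0], [340, 167, 4, 10])] [(166, [303.1, 194.6], [298, 185, 12, 19])] [(60, [300.8, 144.7], [297, 140, 9, 10]), (19, [300.2, 135.7], [298, 134, 6, 4])]
186.2998324640727
95.232016029654
279.4005226215377
[0.48027312 0.30873055 0.33030446] 94.92107485444176 0.05121432656728834
expect cap top [319.02885106 106.58606364] collar [318.9490023  105.02982603]
[(6675, [284.0, 110.0], [209, 72, 142, 78]), (856, [101.1, 350.6], [82, 335, 48, 41]), (216, [202.5, 386.5], [195, 375, 14, 24])]
```

View pics/w5.png

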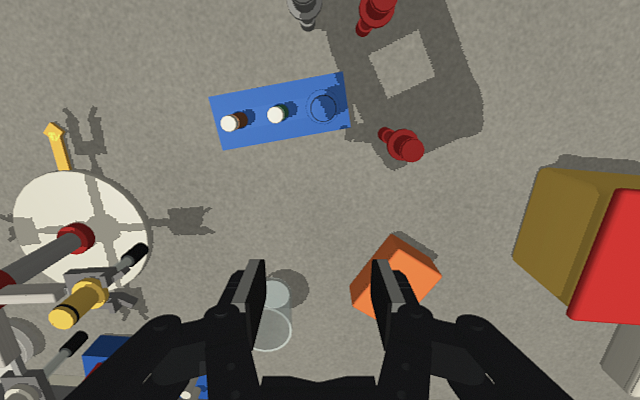

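The column stands in the block's right-hand hole; its cap and collar circles appear at about (322,106). The vial caps are at (230,123) and (276,115), and the nearest red look-alike is at (403,143).

```bash
python3 - <<'E'
from h import *
W=load("w5.npz");T=load("top0.npz");S=load("side0.npz")
g=cv2.cvtColor(W["img"],cv2.COLOR_BGR2GRAY)[70:145,280:365]
G=cv2.resize(g,None,fx=4,fy=4,interpolation=cv2.INTER_CUBIC)
c=cv2.HoughCircles(cv2.GaussianBlur(G,(5,5),0),cv2.HOUGH_GRADIENT,1,10,param1=80,param2=18,minRadius=35,maxRadius=80)
print("scale px/mm cap",325/ (W["extrinsics"][2,3]-.166)/1e3)
if c is not None:
    for x,y,r in c[0][:6]:
        p=(280+x/4-.4,70+y/4-.4);print(p,"r",r/4,"cap z.166",plane(W,p,.166)[:2],"collar z.126",plane(W,p,.126)[:2])
for p in((218,237),(217.6,236.5)):print("tri",tri((W,(322,106)),(T,p),(S,(384.5,271.5))),tri((W,(322,106)),(T,p)))
for y in range(84,132,3):print(y,[int(v) for v in cv2.cvtColor(W["img"],cv2.COLOR_BGR2HSV)[y,296:352:2,2]])
E
```

```text
scale px/mm cap 1.0161591905278222
(np.float32(323.225), np.float32(107.975)) r 13.85 cap z.166 [0.40990157 0.30704845] collar z.126 [0.41144902 0.30776019]
(np.float32(323.475), np.float32(110.475)) r 11.225 cap z.166 [0.41213394 0.30749343] collar z.126 [0.41396058 0.30826081]
(np.float32(325.725), np.float32(105.975)) r 15.3 cap z.166 [0.40790121 0.3092227 ] collar z.126 [0.40919848 0.31020636]
(np.float32(321.725), np.float32(105.975)) r 11.375 cap z.166 [0.40823034 0.30547647] collar z.126 [0.40956878 0.3059916 ]
(np.float32(320.225), np.float32(109.225)) r 14.9 cap z.166 [0.41127439 0.30433476] collar z.126 [0.41299353 0.3047071 ]
(np.float32(327.975), np.float32(107.225)) r 16.675 cap z.166 [0.40883645 0.31143962] collar z.126 [0.41025068 0.31270054]
tri (array([0.40914756, 0.30335555, 0.16452182]), [np.float64(0.002552852740125948), np.float64(0.002531682671051537), np.float64(0.003155624354655465)]) (array([0.40851657, 0.30604663, 0.14675521]), [np.float64(0.00036038828847752535), np.float64(0.00036038828847753527)])
tri (array([0.40967049, 0.30395036, 0.16566295]), [np.floa
[... 1799 characters left out ...]
197, 196, 193, 189, 191, 196, 133, 202, 194, 193, 191, 194, 189, 113, 123, 79, 194, 179, 189, 188, 188, 189, 189, 196, 96]
120 [192, 191, 192, 191, 190, 190, 190, 193, 162, 202, 165, 109, 184, 198, 200, 164, 91, 188, 187, 189, 189, 189, 187, 186, 188, 190, 195, 103]
123 [192, 191, 192, 192, 190, 191, 191, 190, 189, 191, 186, 183, 169, 177, 191, 183, 159, 188, 190, 189, 188, 188, 188, 189, 189, 189, 192, 126]
126 [191, 192, 191, 192, 191, 191, 191, 190, 190, 190, 190, 189, 189, 189, 190, 189, 189, 189, 189, 188, 188, 190, 159, 122, 115, 110, 203, 162]
129 [191, 191, 191, 191, 190, 191, 190, 191, 189, 190, 190, 189, 189, 189, 190, 189, 190, 191, 190, 193, 196, 174, 116, 147, 152, 97, 100, 100]
```

```bash
python3 - <<'E'
from h import *
W=load("w5.npz");p=np.array([.48027,.30873,.3303]);r=tool()[1];E=W["extrinsics"]
h=cv2.cvtColor(W["img"],cv2.COLOR_BGR2HSV)[:,:,2]
for y in (256,259,262,266,272,280,290,300,310,320): print(y,[int(v) for v in h[y,228:276:3]],"|",[int(v) for v in h[y,362:410:3]])
ct=r.inv().apply(E[:3,3]-p);print("cam in tool",ct)
for k in(-.04,-.02,0,.014):print(k,(E[:3,:3].T@(p+r.apply([0,0,k])-E[:3,3])), proj(W,p+r.apply([0,.0256,k])),proj(W,p+r.apply([.011,.0256,k])),proj(W,p+r.apply([.011,-.0256,k])))
E
```

```text
256 [144, 142, 147, 148, 146, 149, 142, 143, 150, 140, 146, 150, 151, 147, 144, 146] | [142, 144, 131, 138, 122, 125, 127, 128, 128, 118, 181, 234, 233, 233, 233, 235]
259 [146, 141, 146, 146, 143, 147, 145, 109, 88, 90, 92, 63, 121, 146, 146, 147] | [143, 136, 146, 129, 52, 78, 83, 85, 84, 171, 234, 233, 233, 233, 233, 233]
262 [146, 148, 142, 137, 144, 142, 152, 80, 84, 87, 68, 17, 32, 149, 143, 153] | [142, 146, 124, 97, 20, 45, 85, 84, 84, 227, 233, 233, 233, 232, 233, 233]
266 [137, 142, 146, 147, 143, 148, 108, 83, 84, 87, 10, 18, 3, 138, 144, 144] | [148, 124, 126, 93, 13, 16, 91, 85, 84, 82, 235, 232, 233, 233, 233, 232]
272 [142, 140, 119, 15, 21, 47, 85, 84, 84, 63, 20, 16, 5, 151, 150, 102] | [125, 126, 128, 73, 17, 17, 16, 86, 84, 84, 70, 21, 23, 101, 242, 233]
280 [111, 20, 21, 19, 68, 84, 84, 84, 68, 19, 18, 16, 14, 100, 127, 127] | [127, 127, 129, 23, 16, 17, 20, 16, 86, 84, 85, 89, 19, 23, 22, 21]
290 [21, 22, 20, 88, 84, 85, 86, 52, 20, 18, 19, 19, 13, 163, 168, 168] | [113, 225, 239, 11, 19, 18, 17, 15, 12, 87, 84, 84, 86, 16, 23, 20]
300 [22, 22, 85, 83, 84, 86, 10
[... 249 characters left out ...]
, 20, 22]
320 [22, 19, 20, 21, 22, 17, 29, 31, 19, 18, 13, 126, 128, 128, 128, 129] | [143, 141, 141, 144, 146, 5, 17, 19, 24, 29, 21, 24, 23, 22, 24, 20]
cam in tool [ 0.08302698 -0.00025    -0.15555417]
-0.04 [0.00024206 0.04090115 0.13628407] [379.67439776 303.48807095] [381.38538755 280.61631645] [255.82288894 280.35151297]
-0.02 [0.00026515 0.03439229 0.15519528] [372.20175055 277.91915842] [373.52284897 257.29671227] [263.62195755 257.06916807]
0 [0.00028824 0.02788343 0.1741065 ] [366.35256981 257.90520802] [367.40434535 239.14976379] [269.69134903 238.95038069]
0.014 [0.0003044  0.02332722 0.18734436] [362.96081555 246.29975342] [363.87073932 228.66939628] [273.19670275 228.48594467]
```

```bash
python3 - <<'E'
from h import *
cmd((.4097,.3063,.22),95);cmd((.4097,.3063,.111),95)
E
```

```text
dp [ 70.6   3.6 110.3] mm spin -0.001
dp [ 70.6   3.6 219.3] mm spin -0.001
```

>>> servo_tool([
  {"gripper":-0.2,"dp":[0.035,0.002,0.03],"spin":0},
  {"gripper":-0.2,"dp":[0.0706,0.0036,0.06],"spin":0},
  {"gripper":-0.2,"dp":[0.0706,0.0036,0.09],"spin":0},
  {"gripper":-0.2,"dp":[0.0706,0.0036,0.11],"spin":0},
  {"gripper":-0.2,"dp":[0.0706,0.0036,0.11],"spin":0},
  {"gripper":-0.2,"dp":[0.0706,0.0036,0.11],"spin":0},
  {"gripper":-0.2,"dp":[0.0706,0.0036,0.13],"spin":0},
  {"gripper":-0.2,"dp":[0.0706,0.0036,0.155],"spin":0},
  {"gripper":-0.2,"dp":[0.0706,0.0036,0.18],"spin":0},
  {"gripper":-0.2,"dp":[0.0706,0.0036,0.2],"spin":0},
  {"gripper":-0.2,"dp":[0.0706,0.0036,0.215],"spin":0},
  {"gripper":-0.2,"dp":[0.0706,0.0036,0.2193],"spin":0},
  {"gripper":-0.2,"dp":[0.0706,0.0036,0.2193],"spin":0},
  {"gripper":-0.2,"dp":[0.0706,0.0036,0.2193],"spin":0},
])

```text
t: 23.27
eef_pos: [0.4102, 0.3073, 0.1128]
tool_rot: [-0.136, 3.137, 0.001]
contact_force: [0.6, -0.4, 0.5]
opening: 0.0511
finger_force: 0.0
```

>>> servo_tool([
  {"gripper":0.1,"dp":[0,0,0],"spin":0},
  {"gripper":0.1,"dp":[0,0,0],"spin":0},
  {"gripper":0.3,"dp":[0,0,0],"spin":0},
  {"gripper":0.3,"dp":[0,0,0],"spin":0},
  {"gripper":0.4,"dp":[0,0,0],"spin":0},
  {"gripper":0.6,"dp":[0,0,0],"spin":0},
  {"gripper":0.8,"dp":[0,0,0],"spin":0},
  {"gripper":0.8,"dp":[0,0,0],"spin":0},
], force=30)

```text
t: 23.93
eef_pos: [0.4102, 0.3074, 0.1131]
tool_rot: [-0.137, 3.136, 0.002]
contact_force: [-1.3, -1.9, 12.8]
opening: 0.0234
finger_force: 32.4
```

```bash
python3 - <<'E'
from h import *
s=manip.observe();print({k:np.round(v,4) for k,v in s.items() if k in("t","eef_pos","contact_force","ft_torque","opening","finger_force")},yaw())
E
```

```text
{'t': np.float64(23.9333), 'eef_pos': array([0.4102, 0.3074, 0.1131]), 'contact_force': array([-1.308 , -1.8665, 12.752 ]), 'ft_torque': array([-0.3985,  0.0301,  0.0346]), 'finger_force': np.float64(32.3855), 'opening': np.float64(0.0234)} 94.99829029473274
```

>>> servo_tool([
  {"gripper":0.8,"dp":[0,0,-0.002],"spin":0},
  {"gripper":0.8,"dp":[0,0,-0.006],"spin":0},
  {"gripper":0.8,"dp":[0,0,-0.012],"spin":0},
  {"gripper":0.8,"dp":[0,0,-0.02],"spin":0},
  {"gripper":0.8,"dp":[0,0,-0.028],"spin":0},
  {"gripper":0.8,"dp":[0,0,-0.036],"spin":0},
  {"gripper":0.8,"dp":[0,0,-0.046],"spin":0},
  {"gripper":0.8,"dp":[0,0,-0.06],"spin":0},
  {"gripper":0.8,"dp":[0,0,-0.08],"spin":0},
  {"gripper":0.8,"dp":[0,0,-0.1],"spin":0},
  {"gripper":0.8,"dp":[0,0,-0.12],"spin":0},
  {"gripper":0.8,"dp":[0,0,-0.14],"spin":0},
  {"gripper":0.8,"dp":[0,0,-0.15],"spin":0},
  {"gripper":0.8,"dp":[0,0,-0.15],"spin":0},
  {"gripper":0.8,"dp":[0,0,-0.15],"spin":0},
])

```text
t: 25.18
eef_pos: [0.4093, 0.307, 0.2609]
tool_rot: [-0.137, 3.138, 0.0]
contact_force: [-0.1, -0.0, -2.9]
opening: 0.0233
finger_force: 32.9
```

```bash
python3 - <<'E'
from h import *
s=manip.observe();print({k:np.round(v,4) for k,v in s.items() if k in("t","eef_pos","contact_force","ft_torque","opening","finger_force")},yaw())
q=H+.215*u(187.1);cmd(np.r_[q,.26],97.1)
S=imaging.capture("side");np.savez("s6.npz",**S);p=s["eef_pos"]
print("exp cap",proj(S,p+[0,0,.033]),"foot",proj(S,p+[0,0,-.083]))
m=blobs(S,(100,130,50),(125,255,255),(360,150,430,260))[0];print(m)
b,mm=blobs(S,(0,0,0),(180,255,45),(360,150,430,330),15);print(b[:5])
E
```

```text
{'t': np.float64(25.1833), 'eef_pos': array([0.4093, 0.307 , 0.2609]), 'contact_force': array([-0.0718, -0.0335, -2.8627]), 'ft_torque': array([ 0.0386,  0.0313, -0.0051]), 'finger_force': np.float64(32.8861), 'opening': np.float64(0.0233)} 94.99674441076752
dp [  19.5 -387.7    0.8] mm spin -0.037
exp cap [390.97773443 235.53342545] foot [386.27345519 269.65452308]
[(17, [383.8, 241.1], [383, 238, 3, 8])]
[(381, [396.9, 200.0], [379, 186, 36, 38]), (194, [423.2, 157.3], [416, 150, 14, 16]), (36, [385.6, 271.5], [383, 268, 6, 8]), (16, [391.8, 235.6], [390, 233, 5, 6])]
```

>>> servo_tool([
  {"gripper":0.8,"dp":[0,-0.01,0],"spin":-0.037},
  {"gripper":0.8,"dp":[0.002,-0.03,0],"spin":-0.037},
  {"gripper":0.8,"dp":[0.004,-0.055,0],"spin":-0.037},
  {"gripper":0.8,"dp":[0.006,-0.08,0],"spin":-0.037},
  {"gripper":0.8,"dp":[0.008,-0.105,0],"spin":-0.037},
  {"gripper":0.8,"dp":[0.01,-0.13,0],"spin":-0.037},
  {"gripper":0.8,"dp":[0.012,-0.155,0],"spin":-0.037},
  {"gripper":0.8,"dp":[0.014,-0.18,0],"spin":-0.037},
  {"gripper":0.8,"dp":[0.016,-0.205,0],"spin":-0.037},
  {"gripper":0.8,"dp":[0.018,-0.23,0],"spin":-0.037},
  {"gripper":0.8,"dp":[0.019,-0.255,0],"spin":-0.037},
  {"gripper":0.8,"dp":[0.0195,-0.28,0],"spin":-0.037},
  {"gripper":0.8,"dp":[0.0195,-0.305,0],"spin":-0.037},
  {"gripper":0.8,"dp":[0.0195,-0.33,0],"spin":-0.037},
  {"gripper":0.8,"dp":[0.0195,-0.35,0],"spin":-0.037},
  {"gripper":0.8,"dp":[0.0195,-0.368,0],"spin":-0.037},
  {"gripper":0.8,"dp":[0.0195,-0.38,0],"spin":-0.037},
  {"gripper":0.8,"dp":[0.0195,-0.3875,0],"spin":-0.037},
  {"gripper":0.8,"dp":[0.0195,-0.3875,0],"spin":-0.037},
  {"gripper":0.8,"dp":[0.0195,-0.3875,0],"spin":-0.037},
])

```text
t: 26.9
eef_pos: [0.4234, -0.0805, 0.2602]
tool_rot: [0.194, -3.134, -0.001]
contact_force: [-0.1, 1.0, -1.8]
opening: 0.0235
finger_force: 32.9
```

```bash
python3 - <<'E'
from h import *
ang=lambda q:np.degrees(np.arctan2(q[1],q[0]))%360
s=manip.observe();p=s["eef_pos"];print(s["t"],p,s["contact_force"],s["ft_torque"],yaw())
W=imaging.capture("wrist");np.savez("w7.npz",**W);S=imaging.capture("side");np.savez("s7.npz",**S)
print("wrist green",blobs(W,(50,100,50),(75,255,255),None,40)[0],"foot dark");
b=blobs(S,(0,0,0),(180,255,45),(330,150,420,330),15)[0];print("side dark",b[:6]);print("exp foot",proj(S,p+[0,0,-.083]),"cap",proj(S,p+[0,0,.033]),"tube",proj(S,p+[0,0,-.03]))
print("side blue",blobs(S,(100,130,50),(125,255,255),(330,100,420,260),5)[0],"green",blobs(S,(50,120,60),(75,255,255),(230,120,450,260))[0])
q=H+.205*u(187.1);cmd(np.r_[q,.187],97.1)
E
```

```text
26.9 [ 0.42341836 -0.08054647  0.26015731] [-0.05357514  1.04596353 -1.80693541] [-0.01544799  0.02819542 -0.00843686] 97.08637435973125
wrist green [(467, [602.5, 207.7], [585, 197, 43, 26])] foot dark
side dark [(17, [373.9, 169.4], [373, 167, 3, 6])]
exp foot [374.39845704 168.6710632 ] cap [377.17276853 136.32001579] tube [375.62258248 154.39662422]
side blue [(6, [371.7, 142.5], [371, 141, 2, 4]), (5, [330.0, 135.0], [330, 133, 1, 5])] green [(149, [348.8, 171.3], [340, 165, 21, 12])]
dp [-10.1  -0.8  73.6] mm spin 0.001
```

>>> servo_tool([
  {"gripper":0.8,"dp":[0,0,0.01],"spin":0},
  {"gripper":0.8,"dp":[0,0,0.025],"spin":0},
  {"gripper":0.8,"dp":[0,0,0.042],"spin":0},
  {"gripper":0.8,"dp":[0,0,0.057],"spin":0},
  {"gripper":0.8,"dp":[-0.003,0,0.066],"spin":0},
  {"gripper":0.8,"dp":[-0.006,0,0.07],"spin":0},
  {"gripper":0.8,"dp":[-0.01,-0.001,0.07],"spin":0},
  {"gripper":0.8,"dp":[-0.01,-0.001,0.07],"spin":0},
  {"gripper":0.8,"dp":[-0.01,-0.001,0.07],"spin":0},
])

```text
t: 27.75
eef_pos: [0.4342, -0.0805, 0.1916]
tool_rot: [-0.195, 3.135, -0.0]
contact_force: [-0.0, 1.1, -1.8]
opening: 0.0231
finger_force: 32.9
```

```bash
cat > f.py <<'E'
from h import *
s=manip.observe();p=s["eef_pos"];d=p[:2]-H;e=u(187.1);n=np.array([-e[1],e[0]]);F=s["contact_force"]
print("t",s["t"],"pos",p.round(4),"r",(d@e).round(4),"lat",(d@n).round(4),"F out",(F[:2]@e).round(2),"lat",(F[:2]@n).round(2),"z",F[2].round(2),"tq",s["ft_torque"].round(3),"open",round(float(s["opening"]),4),s["finger_force"],yaw())
E
python3 f.py; python3 -c "
from h import *
S=imaging.capture('side');p=tool()[0]
print('dark',blobs(S,(0,0,0),(180,255,45),(330,150,420,330),12)[0][:4],'exp foot',proj(S,p+[0,0,-.083]))"
```

```text
t 27.75 pos [ 0.4342 -0.0805  0.1916] r 0.2045 lat 0.001 F out -0.09 lat -1.15 z -1.81 tq [-0.03  -0.028  0.001] open 0.0231 32.948520457721315 97.12307064625021
dark [(16, [371.3, 151.9], [370, 150, 4, 6]), (14, [369.0, 186.9], [368, 185, 3, 5])] exp foot [369.52970785 185.90162285]
```

>>> servo_tool([
  {"gripper":0.8,"dp":[-0.005,0,0],"spin":0},
  {"gripper":0.8,"dp":[-0.01,0,0],"spin":0},
  {"gripper":0.8,"dp":[-0.014,0,0],"spin":0},
  {"gripper":0.8,"dp":[-0.018,0,0],"spin":0},
  {"gripper":0.8,"dp":[-0.022,0,0],"spin":0},
  {"gripper":0.8,"dp":[-0.025,0,0],"spin":0},
])

```text
t: 28.3
eef_pos: [0.4589, -0.0773, 0.1908]
tool_rot: [0.195, -3.135, -0.0]
contact_force: [-0.1, 0.7, -2.0]
opening: 0.0235
finger_force: 32.9
```

>>> servo_tool([
  {"gripper":0.8,"dp":[-0.003,0,0],"spin":0},
  {"gripper":0.8,"dp":[-0.006,0,0],"spin":0},
  {"gripper":0.8,"dp":[-0.009,0,0],"spin":0},
  {"gripper":0.8,"dp":[-0.012,0,0],"spin":0},
])

```text
t: 28.63
eef_pos: [0.4706, -0.0759, 0.1909]
tool_rot: [-0.195, 3.136, -0.0]
contact_force: [0.3, -0.4, -2.7]
opening: 0.0233
finger_force: 32.9
```

```bash
python3 f.py; python3 s.py
```

```text
t 28.6333 pos [ 0.4706 -0.0759  0.1909] r 0.1677 lat 0.0009 F out -0.3 lat 0.43 z -2.69 tq [-0.016  0.054  0.008] open 0.0233 32.946748801041394 97.11522357428332
28.6333 [ 0.47064685 -0.07589203  0.19087691] [ 0.34738518 -0.38924995 -2.69057518] [-0.01605456  0.05405983  0.00808999] 97.11522357428332
[(126, [347.3, 171.4], [340, 166, 18, 11])] [(166, [303.1, 194.6], [298, 185, 12, 19])] [(60, [300.8, 144.6], [297, 140, 9, 9]), (19, [300.2, 135.7], [298, 134, 6, 4])]
187.03103225598676
95.232016029654
279.38069284353026
```

Clean so far: the tube is inside the mouth with no side force and the tree hasn't moved. I'll continue gently.

>>> servo_tool([
  {"gripper":0.8,"dp":[-0.003,0,0],"spin":0},
  {"gripper":0.8,"dp":[-0.006,0,0],"spin":0},
  {"gripper":0.8,"dp":[-0.009,0,0],"spin":0},
  {"gripper":0.8,"dp":[-0.012,0,0],"spin":0},
  {"gripper":0.8,"dp":[-0.015,0,0],"spin":0},
])

```text
t: 29.1
eef_pos: [0.4856, -0.074, 0.1909]
tool_rot: [-0.195, 3.136, -0.0]
contact_force: [-0.6, 0.0, -1.4]
opening: 0.0229
finger_force: 32.9
```

>>> servo_tool([
  {"gripper":0.8,"dp":[-0.002,0,0],"spin":0},
  {"gripper":0.8,"dp":[-0.004,0,0],"spin":0},
  {"gripper":0.8,"dp":[-0.005,0,0],"spin":0},
])

```text
t: 29.35
eef_pos: [0.4905, -0.0734, 0.1908]
tool_rot: [0.195, -3.135, -0.0]
contact_force: [-0.4, 0.7, -1.8]
opening: 0.0234
finger_force: 32.9
```

```bash
python3 f.py; python3 s.py
```

```text
t 29.35 pos [ 0.4905 -0.0734  0.1908] r 0.1478 lat 0.0008 F out 0.29 lat -0.75 z -1.75 tq [ 0.024 -0.025  0.033] open 0.0234 32.94655459059868 97.11790287655836
29.35 [ 0.49045924 -0.07340762  0.19084787] [-0.38366881  0.7070881  -1.75415728] [ 0.02445399 -0.02546767  0.03330219] 97.11790287655836
[(100, [346.6, 172.1], [340, 167, 20, 10])] [(166, [303.1, 194.6], [298, 185, 12, 19])] [(59, [301.0, 144.7], [297, 140, 9, 9]), (19, [300.2, 135.7], [298, 134, 6, 4])]
185.59922648528487
95.232016029654
279.0631679241601
```

Now feel for the back, 1–1.5 mm per call.

>>> servo_tool([
  {"gripper":0.8,"dp":[-0.0015,0,0],"spin":0},
  {"gripper":0.8,"dp":[-0.003,0,0],"spin":0},
  {"gripper":0.8,"dp":[-0.003,0,0],"spin":0},
])

```text
t: 29.65
eef_pos: [0.4934, -0.073, 0.1909]
tool_rot: [-0.195, 3.136, 0.0]
contact_force: [-0.8, -0.2, -1.7]
opening: 0.0231
finger_force: 32.9
```

>>> servo_tool([
  {"gripper":0.8,"dp":[-0.0015,0,0],"spin":0},
  {"gripper":0.8,"dp":[-0.002,0,0],"spin":0},
])

```text
t: 29.82
eef_pos: [0.4953, -0.0728, 0.1909]
tool_rot: [-0.195, 3.135, -0.0]
contact_force: [-0.5, 0.3, -1.5]
opening: 0.0231
finger_force: 32.9
```

>>> servo_tool([
  {"gripper":0.8,"dp":[-0.001,0,0],"spin":0},
  {"gripper":0.8,"dp":[-0.001,0,0],"spin":0},
])

```text
t: 29.98
eef_pos: [0.4963, -0.0727, 0.1909]
tool_rot: [0.195, -3.136, 0.0]
contact_force: [1.1, 0.2, -2.1]
opening: 0.0233
finger_force: 32.9
```

```bash
python3 f.py
```

```text
t 29.9833 pos [ 0.4963 -0.0727  0.1909] r 0.1419 lat 0.0008 F out -1.15 lat -0.07 z -2.13 tq [-0.015 -0.021 -0.029] open 0.0233 32.946790128189605 97.11753059838222
```

>>> servo_tool([
  {"gripper":0.8,"dp":[-0.001,0,0],"spin":0},
  {"gripper":0.8,"dp":[-0.001,0,0],"spin":0},
])

```text
t: 30.15
eef_pos: [0.4973, -0.0726, 0.1909]
tool_rot: [-0.195, 3.135, -0.0]
contact_force: [-0.9, -0.4, -2.0]
opening: 0.0231
finger_force: 32.9
```

>>> servo_tool([
  {"gripper":0.8,"dp":[-0.001,0,0],"spin":0},
  {"gripper":0.8,"dp":[-0.001,0,0],"spin":0},
])

```text
t: 30.32
eef_pos: [0.4983, -0.0724, 0.1909]
tool_rot: [-0.195, 3.136, 0.0]
contact_force: [-0.0, 0.4, -2.8]
opening: 0.0233
finger_force: 32.9
```

>>> servo_tool([
  {"gripper":0.8,"dp":[-0.001,0,0],"spin":0},
  {"gripper":0.8,"dp":[-0.001,0,0],"spin":0},
])

```text
t: 30.48
eef_pos: [0.4993, -0.0723, 0.1909]
tool_rot: [-0.195, 3.135, -0.0]
contact_force: [-0.5, 0.9, -2.4]
opening: 0.0233
finger_force: 32.9
```

```bash
python3 f.py
```

```text
t 30.4833 pos [ 0.4993 -0.0723  0.1909] r 0.1389 lat 0.0008 F out 0.36 lat -0.91 z -2.36 tq [-0.033 -0.008 -0.051] open 0.0233 32.94670300616417 97.12017093330644
```

>>> servo_tool([
  {"gripper":0.8,"dp":[-0.001,0,0],"spin":0},
  {"gripper":0.8,"dp":[-0.001,0,0],"spin":0},
])

```text
t: 30.65
eef_pos: [0.5003, -0.0722, 0.1909]
tool_rot: [-0.195, 3.135, -0.0]
contact_force: [-0.6, -0.3, -1.7]
opening: 0.0235
finger_force: 32.9
```

>>> servo_tool([
  {"gripper":0.8,"dp":[-0.001,0,0],"spin":0},
  {"gripper":0.8,"dp":[-0.001,0,0],"spin":0},
])

```text
t: 30.82
eef_pos: [0.501, -0.0721, 0.1909]
tool_rot: [0.195, -3.135, 0.0]
contact_force: [-3.0, -0.1, -0.4]
opening: 0.0233
finger_force: 33.7
```

```bash
python3 f.py
```

```text
t 30.8167 pos [ 0.501  -0.0721  0.1909] r 0.1372 lat 0.0009 F out 3.02 lat -0.24 z -0.45 tq [-0.106  0.514 -0.016] open 0.0233 33.652664990513586 97.11339500890284
```

The back is felt at r≈0.137 (3 N outward). I'll back off about 1.5 mm to sit mid-play, then lower.

>>> servo_tool([
  {"gripper":0.8,"dp":[0.001,0,0],"spin":0},
  {"gripper":0.8,"dp":[0.0018,0,0],"spin":0},
  {"gripper":0.8,"dp":[0.0018,0,0.002],"spin":0},
  {"gripper":0.8,"dp":[0.0018,0,0.005],"spin":0},
])

```text
t: 31.15
eef_pos: [0.4995, -0.0723, 0.186]
tool_rot: [-0.195, 3.135, -0.0]
contact_force: [-0.5, 0.2, -1.9]
opening: 0.0232
finger_force: 33.4
```

>>> servo_tool([
  {"gripper":0.8,"dp":[0,0,0.002],"spin":0},
  {"gripper":0.8,"dp":[0,0,0.004],"spin":0},
  {"gripper":0.8,"dp":[0,0,0.005],"spin":0},
])

```text
t: 31.4
eef_pos: [0.4993, -0.0723, 0.1804]
tool_rot: [0.195, -3.135, -0.0]
contact_force: [-0.3, -0.1, -1.1]
opening: 0.0236
finger_force: 33.4
```

>>> servo_tool([
  {"gripper":0.8,"dp":[0,0,0.001],"spin":0},
  {"gripper":0.8,"dp":[0,0,0.002],"spin":0},
  {"gripper":0.8,"dp":[0,0,0.003],"spin":0},
])

```text
t: 31.65
eef_pos: [0.4994, -0.0723, 0.1778]
tool_rot: [-0.195, 3.135, 0.0]
contact_force: [-0.1, -0.8, -2.4]
opening: 0.023
finger_force: 33.4
```

```bash
python3 f.py
```

```text
t 31.65 pos [ 0.4994 -0.0723  0.1778] r 0.1388 lat 0.0008 F out 0.2 lat 0.82 z -2.45 tq [-0.002 -0.057 -0.001] open 0.023 33.38841067801695 97.1166250717727
```

>>> servo_tool([
  {"gripper":0.8,"dp":[0,0,0.001],"spin":0},
  {"gripper":0.8,"dp":[0,0,0.002],"spin":0},
  {"gripper":0.8,"dp":[0,0,0.002],"spin":0},
])

```text
t: 31.9
eef_pos: [0.4993, -0.0723, 0.1757]
tool_rot: [0.195, -3.135, -0.0]
contact_force: [0.3, 0.3, -2.6]
opening: 0.023
finger_force: 33.4
```

>>> servo_tool([
  {"gripper":0.8,"dp":[0,0,0.001],"spin":0},
  {"gripper":0.8,"dp":[0,0,0.0015],"spin":0},
  {"gripper":0.8,"dp":[0,0,0.0015],"spin":0},
])

```text
t: 32.15
eef_pos: [0.4993, -0.0723, 0.1743]
tool_rot: [0.195, -3.135, -0.0]
contact_force: [-0.5, 0.6, -1.7]
opening: 0.0231
finger_force: 33.4
```

>>> servo_tool([
  {"gripper":0.8,"dp":[0,0,0.001],"spin":0},
  {"gripper":0.8,"dp":[0,0,0.0015],"spin":0},
  {"gripper":0.8,"dp":[0,0,0.0015],"spin":0},
])

```text
t: 32.4
eef_pos: [0.4993, -0.0723, 0.1727]
tool_rot: [0.195, -3.135, -0.0]
contact_force: [-0.9, -0.6, -1.3]
opening: 0.0233
finger_force: 33.4
```

```bash
python3 f.py
```

```text
t 32.4 pos [ 0.4993 -0.0723  0.1727] r 0.1389 lat 0.0008 F out 0.98 lat 0.5 z -1.28 tq [-0.022 -0.011 -0.04 ] open 0.0233 33.388272062293254 97.11733448478016
```

>>> servo_tool([
  {"gripper":0.8,"dp":[0,0,0.001],"spin":0},
  {"gripper":0.8,"dp":[0,0,0.001],"spin":0},
])

```text
t: 32.57
eef_pos: [0.4993, -0.0723, 0.1718]
tool_rot: [0.195, -3.135, -0.0]
contact_force: [0.6, -0.2, -2.2]
opening: 0.0232
finger_force: 33.4
```

>>> servo_tool([
  {"gripper":0.8,"dp":[0,0,0.001],"spin":0},
  {"gripper":0.8,"dp":[0,0,0.001],"spin":0},
])

```text
t: 32.73
eef_pos: [0.4993, -0.0723, 0.1707]
tool_rot: [0.195, -3.135, -0.0]
contact_force: [-0.2, -0.6, -1.9]
opening: 0.0233
finger_force: 33.4
```

>>> servo_tool([
  {"gripper":0.8,"dp":[0,0,0.0008],"spin":0},
  {"gripper":0.8,"dp":[0,0,0.0008],"spin":0},
])

```text
t: 32.9
eef_pos: [0.4994, -0.0723, 0.1701]
tool_rot: [-0.195, 3.135, -0.0]
contact_force: [-1.1, 0.4, -1.2]
opening: 0.0232
finger_force: 33.6
```

```bash
python3 f.py
```

```text
t 32.9 pos [ 0.4994 -0.0723  0.1701] r 0.1388 lat 0.0008 F out 1.08 lat -0.53 z -1.18 tq [0.03  0.022 0.049] open 0.0232 33.59187588037457 97.11723720758415
```

>>> servo_tool([
  {"gripper":0.8,"dp":[0,0,0.0007],"spin":0},
  {"gripper":0.8,"dp":[0,0,0.0007],"spin":0},
])

```text
t: 33.07
eef_pos: [0.4994, -0.0723, 0.1701]
tool_rot: [-0.195, 3.135, -0.0]
contact_force: [-3.9, -0.3, 3.8]
opening: 0.0231
finger_force: 35.0
```

```bash
python3 f.py
```

```text
t 33.0667 pos [ 0.4994 -0.0723  0.1701] r 0.1388 lat 0.0009 F out 3.9 lat -0.2 z 3.82 tq [ 0.045  0.372 -0.03 ] open 0.0231 35.04630526062101 97.11820748428958
```

Seated: vertical reaction at TCP 0.170, which puts the collar underside at 0.175 as expected. Relieve and release.

>>> servo_tool([
  {"gripper":0.8,"dp":[0,0,-0.0007],"spin":0},
  {"gripper":0.4,"dp":[0,0,-0.0007],"spin":0},
  {"gripper":0.35,"dp":[0,0,-0.0007],"spin":0},
  {"gripper":0.25,"dp":[0,0,-0.0007],"spin":0},
  {"gripper":0.1,"dp":[0,0,-0.0007],"spin":0},
  {"gripper":0,"dp":[0,0,-0.0007],"spin":0},
  {"gripper":-0.1,"dp":[0,0,-0.0007],"spin":0},
  {"gripper":-0.2,"dp":[0,0,-0.0007],"spin":0},
  {"gripper":-0.2,"dp":[0,0,-0.0007],"spin":0},
], force=20)

```text
t: 33.82
eef_pos: [0.4993, -0.0723, 0.1701]
tool_rot: [0.195, -3.136, 0.0]
contact_force: [0.6, 0.7, 0.4]
opening: 0.0514
finger_force: 0.0
```

```bash
python3 f.py
```

```text
t 33.8167 pos [ 0.4993 -0.0723  0.1701] r 0.1388 lat 0.0009 F out -0.67 lat -0.67 z 0.4 tq [0.029 0.008 0.026] open 0.0514 0.0 97.11456733441634
```

Free. Rise straight up and look.

>>> servo_tool([
  {"gripper":-0.2,"dp":[0,0,-0.008],"spin":0},
  {"gripper":-0.2,"dp":[0,0,-0.02],"spin":0},
  {"gripper":-0.2,"dp":[0,0,-0.04],"spin":0},
  {"gripper":-0.2,"dp":[0,0,-0.07],"spin":0},
  {"gripper":-0.2,"dp":[0,0,-0.1],"spin":0},
  {"gripper":-0.2,"dp":[0,0,-0.14],"spin":0},
  {"gripper":-0.2,"dp":[0,0,-0.18],"spin":0},
  {"gripper":-0.2,"dp":[0.02,0,-0.2],"spin":0},
  {"gripper":-0.2,"dp":[0.05,0.04,-0.2],"spin":0},
  {"gripper":-0.2,"dp":[0.05,0.08,-0.2],"spin":0},
  {"gripper":-0.2,"dp":[0.05,0.12,-0.2],"spin":0},
  {"gripper":-0.2,"dp":[0.05,0.16,-0.2],"spin":0},
  {"gripper":-0.2,"dp":[0.05,0.2,-0.2],"spin":0},
  {"gripper":-0.2,"dp":[0.05,0.24,-0.2],"spin":0},
  {"gripper":-0.2,"dp":[0.05,0.25,-0.2],"spin":0},
  {"gripper":-0.2,"dp":[0.05,0.25,-0.2],"spin":0},
  {"gripper":-0.2,"dp":[0.05,0.25,-0.2],"spin":0},
])

```text
t: 35.23
eef_pos: [0.4186, 0.1698, 0.371]
tool_rot: [-0.198, 3.135, -0.0]
contact_force: [0.8, 0.7, 0.1]
opening: 0.051
finger_force: 0.0
```

```bash
python3 s.py; python3 - <<'E'
from h import *
S=imaging.capture("side");T=imaging.capture("top")
q=np.array([.4993,-.0723])
print("exp S cap",proj(S,[*q,.203]),"foot",proj(S,[*q,.087]),"T cap top",proj(T,[*q,.223]))
sb=blobs(S,(100,110,40),(125,255,255),(325,120,385,240),5)[0];sd=blobs(S,(0,0,0),(180,255,50),(325,150,385,250),8)[0];tb=blobs(T,(100,110,40),(125,255,255),(315,180,360,240),5)[0]
print(sb,sd,tb)
ang=lambda q:np.degrees(np.arctan2(q[1],q[0]))%360
if sb and tb: x=tri((S,sb[0][1]),(T,tb[0][1]));print(x,ang(x[0][:2]-H))
B=blobs(T,(20,130,100),(32,255,255),(270,120,400,255))[0];print(B)
for n,lo,hi,im in(("or",(5,180,120),(18,255,255),T),):print(blobs(im,lo,hi,(270,90,410,250))[0])
E
```

```text
35.2333 [0.41857189 0.16977333 0.37101584] [0.77300177 0.73339162 0.07716775] [ 0.00873067 -0.03669691 -0.02419035] 97.21235764397935
[(89, [348.9, 172.5], [340, 165, 21, 12])] [(166, [303.1, 194.6], [298, 185, 12, 19])] [(58, [300.9, 144.7], [297, 140, 9, 9]), (19, [300.2, 135.7], [298, 134, 6, 4])]
184.60796471737535
95.232016029654
279.23190680002506
exp S cap [349.59332058 162.89084102] foot [348.55862537 192.25534472] T cap top [338.44512371 204.27124234]
[(127, [349.2, 165.3], [344, 156, 11, 18]), (47, [327.2, 135.3], [325, 131, 6, 10])] [(17, [348.1, 193.4], [347, 191, 3, 6]), (16, [382.5, 151.5], [381, 150, 4, 4])] [(95, [337.8, 206.9], [333, 202, 11, 11])]
(array([ 0.49765857, -0.07137287,  0.19411999]), [np.float64(0.0026105797029895694), np.float64(0.0026105797029895377)]) 186.98537453854507
[(104, [292.0, 166.7], [287, 161, 11, 12]), (36, [337.5, 217.7], [335, 214, 6, 8])]
[(79, [374.5, 156.0], [369, 151, 11, 12])]
```

```bash
python3 -c "
from workcell import ticket
print(ticket.finish_job())"
```

```text
the job is handed in; nothing more can be done
None
```

The job is handed in: the free branch points along the yellow pointer to within about half a degree by camera, and the blue-capped column hangs upright in the green cradle, collar seated behind the lips and released. It took about 35 s, and the highest wrist force read was about 13 N, as the fingers closed on the cap in the block.

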